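# Fit the suction nozzle and set the fume extractor by clicks

### The job

Get the fume extractor ready for soldering: first push the orange suction nozzle, wide end down, fully home over the steel spigot on top of the extractor. Then turn the black knob on its sloping front anticlockwise all the way back to the off stop, and from there clockwise exactly three clicks. Leave everything else on the bench where it stands.

Things in the scene. Friction and masses are not known exactly. Their poses are not given: they have to be found in the camera images.
- nozzle: Loose rigid orange tube, open at both ends, 120 mm tall, upright on the bench, wide end down; about 0.12 kg. Socket, 0 to 42 mm up: outer diameter 52, bore 45 mm; it narrows from 42 to 56 mm; upper tube, 56 to 120 mm up: outer diameter 41 mm, wall 3.5, the place to grip. Round: any yaw will do. Origin: centre of the lower end; z up the tube.
- extractor: Bench fume extractor, fixed: white box 220 (its x) by 240 (its y) by 113.5 mm high; its blue front panel slopes down to the robot at 35 degrees to the level, from the deck edge (x -5, z 113.5 mm) to x -110, z 40 mm. Origin: centre of the underside; x to the back, z up.
- port_seat (a point): Centre of the foot of the upright steel spigot on the extractor's deck, 118 mm above the bench, on a dark round flange (diameter 72 mm) on which the nozzle's lower end rests when home. Spigot: 34 mm tall, diameter 42 mm, tapering over its top 12 mm to 31 mm; the socket has 1.5 mm of play all round. Axes as the extractor's, z up.
- knob_grip (a point): Point to grip, on the black knob's axis, 31 mm off the panel. Disc: diameter 66 mm, up to 10 mm off the panel; across it a bar grip 60 long, 18 thick, up to 48 mm off the panel, one end marked white. x: along the bar to the white end; z: the axis, out of the panel, 35 degrees from vertical; they turn with the knob. At off, white points to the panel's red dot, 60 degrees left of up-slope.
- speed_knob (a joint): Angle of the knob in rad, growing clockwise as seen from in front of the panel: 0 at the off stop, one detent click every 0.419 rad (24 degrees), eight clicks to the far stop (a white dot). It starts in click 1, 2 or 3. A click takes about 0.16 N m to leave; let go, the knob settles into the nearest click.
- green_jar: Bystander: loose glass jar with green stones and a brass lid, diameter 60, height 66 mm. Origin: centre of the underside.
- amber_jar: Bystander: loose glass jar with amber stones and a white lid, diameter 60, height 66 mm. Origin: centre of the underside.
- spool: Bystander: loose spool of copper, wooden ends, diameter 60, height 60 mm. Origin: centre of the underside.
- pliers: Bystander: loose pliers with red grips lying flat, 160 mm long, 16 mm high. Origin: under the pivot; x towards the jaws.
- ring_box: Bystander: loose black ring box, 60 by 60 by 40 mm. Origin: centre of the underside.
Mind the look-alikes: they are no part of the job. What is meant by the nozzle is not purple, and is the smaller of those in its own colour.

How it is judged:
By the outcome, as a careful person would: the job done as asked, in the order asked, and still so for the second after the job is handed in, with the robot touching nothing.
It also fails if it takes over 48 s, if anything falls off the work surface, if the arm or the gripper's body presses on something with over 40 N, if the wrist force passes 120 N, or if a joint passes its speed limit or range.

### The arm

A 7-joint arm with a two-finger parallel gripper is mounted at the origin on the work surface. World frame = base frame: x ahead of the robot, y to its left, z up, the work surface at z = 0. Lengths are in m, angles in rad, forces in N, time in s.
With the tool pointing down it reaches from about 0.4 to 0.875 m from the base axis. Payload 4.4 kg.
Tool frame: the origin (TCP) lies midway between the tips of the shut fingers; the grasp point (between the pads) lies 19 mm behind it (arm.grasp_offset is the distance from the TCP to the grasp point, in m); z points along the fingers, y is the line along which they close (so a half turn about z gives the same grasp; the last joint's range is limited). The gripper opens to 85 mm and grips with 20 to 120 N. Pads are 22 mm wide; open, the fingers measure 114 mm over their backs; the gripper's body (76 mm by 85 mm) begins 54 mm behind the grasp point. The pads swing forward as they close: fully open they stand 13 mm farther back than shut.
Start: joints at [-1.219, 0.628, 0.038, 1.517, -0.027, 0.996, -0.02], TCP at [0.264, 0.594, 0.231] pointing down, gripper open.
Joint ranges: [-3.06, 3.06], [-0.37, 2.12], [-1.25, 1.32], [0.18, 2.47], [-1.1, 4.24], [0.23, 1.98], [-2.94, 2.94]. Speed limits (rad/s): [2.57, 2.57, 3.14, 3.14, 3.14, 3.14, 3.14].

### API

Orientations are given as a unit quaternion [x, y, z, w].
In Python, from bench import arm, get_image gives the robot as it stands.
- The arm moves only by the tool apply_moves, never from a script. Its argument "motion" is a list of rows, each a list of 7 numbers: the closure, from 0 (fully open) to 1 (shut), then the shift along the tool's x, y, z normalised to -1 to 1, where 1 is 40 mm, then the turn, a rotation vector about the tool's x, y, z normalised to -1 to 1, where 1 is 5 degrees. A call has exactly 8 rows; each row shifts and turns the commanded pose from where the row before left it, along the tool's axes as they then stand; what a row does not reach is not made up. A row lasts 1/10 s, in which the tool goes at most 50 mm and 8.59 degrees, less where a joint would pass 70% of its speed; a pose out of reach is approached as far as the arm can. A call with a number of a shift or a turn outside -1 to 1 is refused whole. A call with a gripper value outside its range is refused whole. The fingers move at their own pace and stop on an object; the grip force is fixed at half the most. Time passes only in rows, so rows that do not move let the fingers close, or fill a call up. It gives the time, the measured TCP pose, the force, the opening and the grip force at its end, in the units of the state.
- arm.sense(): the state, without advancing time (a new reading comes with each control period).
- get_image(name): name is "scene" or "top"; returns a dict with "image" (420x560x3 uint8, blue, green, red), "fx", "fy", "cx", "cy" (pixels), "dist" ([k1, k2, p1, p2, k3] as OpenCV has them; the pictures are not rectified), "R" (3x3) and "t" (3): a world point X has camera coordinates R X + t. Camera axes: x right, y down, z forward; pixel columns grow to the right and rows downward; lengths in m; the calibration is good to about 2 mm. A picture is of the moment at which its call begins. There is no depth.
- arm.finish_job(): hands the job in; it is judged then, once.
The state is a dict: "clock": time; "joint_pos": joint angles; "joint_velocities": joint speeds; "joint_torque": joint torques, N m; "tcp_pos": TCP position; "eef_rot": TCP orientation; "ft_force": force on the tool from outside, world axes, zero at the start; "moment": the same for the moment, N m; "width": opening from 0.0 (shut) to 1.0 (fully open); "gripper_force": force on a finger pad.
Only numpy, scipy, OpenCV 4.12 (cv2) and the standard library are available. Lean on these libraries where they do the work, as an engineer would, in place of code of your own. Each camera call takes 0.05 s, during which the arm holds its last target. There are 200 camera calls.

## Working session

There is one attempt and no reset: what is moved stays moved. The work goes in short steps, Python scripts to look and compute and a tool call to move; the robot and the scene stay as the last step left them, time stands still between calls to the robot, and variables do not carry over. Pictures are saved under pics/ and viewed, at most 10 in all, crops included, and the job is handed in when it is done.

Besides the shell and the picture viewer there is one more tool, called after ">>>" as name(argument=value, ...), one argument or row to a line, values as JSON. apply_moves: Moves the arm, as the interface text tells. Scaled input: -1 to 1 covers 40 mm each way for a shift and 5 degrees each way for a turn. Its arguments: {"type":"object","properties":{"motion":{"type":"array"}},"required":["motion"]}

```bash
mkdir -p pics; ls; python3 - <<'E'
from bench import arm,get_image
import cv2,pickle
s=arm.sense();print({k:s[k] for k in('clock','tcp_pos','eef_rot','width')},arm.grasp_offset)
for n in('scene','top'):
    d=get_image(n);pickle.dump(d,open(n+'.pkl','wb'));cv2.imwrite(f'pics/{n}0.png',d['image'])
    print(n,d['fx'],d['dist'],-d['R'].T@d['t'])
E
```

```text
pics
{'clock': 0.0, 'tcp_pos': array([0.26344058, 0.59351966, 0.23037821]), 'eef_rot': array([ 2.07367105e-01,  9.78262719e-01, -9.48623574e-04, -1.90093553e-04]), 'width': 1.002462608209262} 0.0187
scene 481.247288701036 [-0.04113298  0.          0.          0.          0.        ] [1.59064013 0.03975445 0.91530356]
top 546.5848705270072 [-0.13946142  0.          0.          0.          0.        ] [0.32134897 0.07533033 1.50923548]
```

View pics/scene0.png

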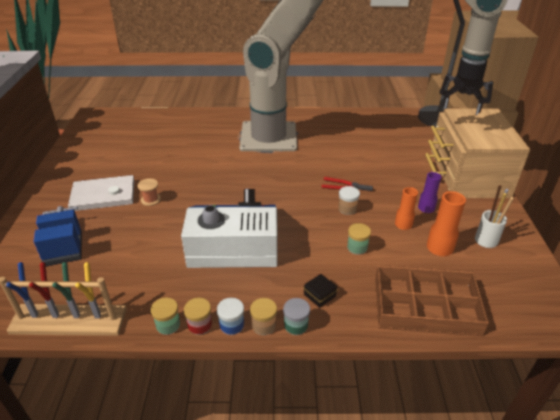

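View pics/top0.png

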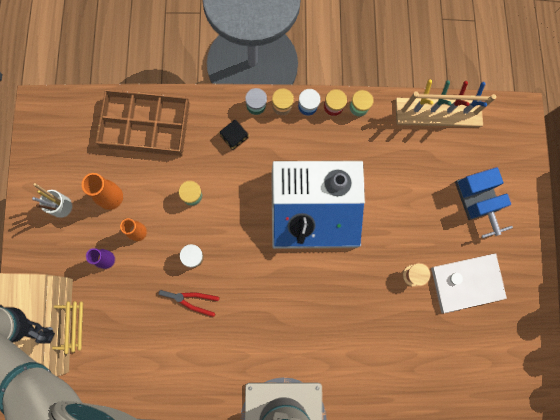

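Top view shows the small orange nozzle at about (133,230), the spigot at (338,180) and the knob at (302,227). The scene view has the nozzle at about (407,208) and the spigot at (210,216). I'll zoom in for exact pixels.

```bash
python3 - <<'E'
import cv2,pickle,numpy as np
t=pickle.load(open('top.pkl','rb'))['image'];s=pickle.load(open('scene.pkl','rb'))['image']
z=lambda i,x,y,w,h,f:cv2.resize(i[y:y+h,x:x+w],None,fx=f,fy=f,interpolation=cv2.INTER_CUBIC)
a=z(t,268,155,100,100,5)           # 500x500
b=z(t,110,210,60,50,5)             # 300x250
c=z(s,385,180,60,50,5)
o=np.zeros((500,800,3),np.uint8);o[:,:500]=a;o[:250,500:]=b;o[250:,500:]=c
cv2.imwrite('pics/z0.png',o)
cv2.imwrite('pics/z1.png',z(s,175,180,115,95,6))
E
```

```text
(no output)
```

View pics/z0.png

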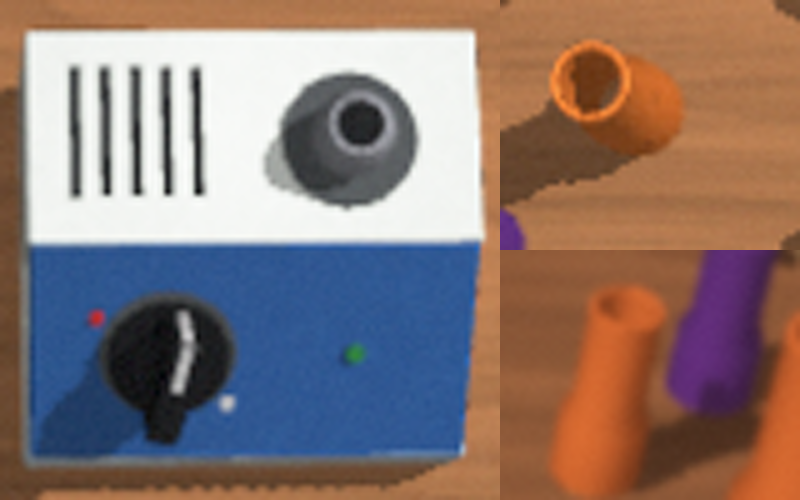

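View pics/z1.png

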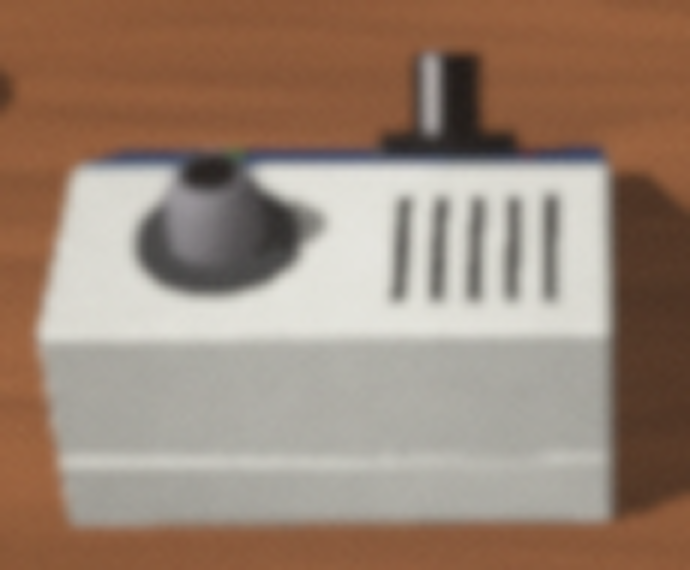

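The zooms give these points:
- **Box:** the deck corners are clear in both views.
- **Spigot:** the top rim centre is at zoom (361,124).
- **Nozzle:** the rim centre is at (591,80) in the top view and (628,304) in the scene view.
- **Knob:** the white end points up-slope, slightly right, so it looks like click 3.

Next step is fitting these.

```bash
cat > h.py <<'E'
import cv2,pickle,numpy as np
from scipy.optimize import least_squares
from scipy.spatial.transform import Rotation as Ro
C={n:pickle.load(open(n+'.pkl','rb')) for n in('scene','top')}
def K(d): return np.array([[d['fx'],0,d['cx']],[0,d['fy'],d['cy']],[0,0,1.]])
def proj(n,X):
    d=C[n];return cv2.projectPoints(np.atleast_2d(X).astype(float),cv2.Rodrigues(d['R'])[0],d['t'],K(d),d['dist'])[0][:,0]
def atz(n,p,z):
    d=C[n];u=cv2.undistortPoints(np.array([[p]],float),K(d),d['dist'])[0,0]
    r=d['R'].T@np.array([u[0],u[1],1]);c=-d['R'].T@d['t'];return c+r*(z-c[2])/r[2]
zt=lambda u,v,ox=268,oy=155,f=5:((u+.5)/f-.5+ox,(v+.5)/f-.5+oy)
zs=lambda u,v:zt(u,v,175,180,6)
E
python3 - <<'E'
from h import *
# extractor fit: body points
obs=[('top',(.11,.12,.1135),zt(27,32)),('top',(.11,-.12,.1135),zt(475,30)),('top',(-.005,-.12,.1135),zt(483,242)),('top',(-.005,.12,.1135),zt(28,243)),
('top',(-.11,.12,.04),zt(26,458)),('top',(-.11,-.12,.04),zt(463,455)),
('scene',(.11,-.12,.1135),zs(38,340)),('scene',(.11,.12,.1135),zs(610,340)),('scene',(.11,-.12,0),zs(72,523)),('scene',(.11,.12,0),zs(612,520))]
def tr(p,X):
    c,s=np.cos(p[2]),np.sin(p[2]);return np.array([p[0]+c*X[0]-s*X[1],p[1]+s*X[0]+c*X[1],X[2]])
f=lambda p:np.concatenate([proj(n,tr(p,X))[0]-q for n,X,q in obs])
r=least_squares(f,[.6,-.02,0],x_scale=[.1,.1,.1]);p=r.x;print('extr',p,np.round(r.fun.reshape(-1,2),1).tolist())
def loc(w):
    c,s=np.cos(p[2]),np.sin(p[2]);d=w[:2]-p[:2];return np.array([c*d[0]+s*d[1],-s*d[0]+c*d[1]])
for nm,n,q,z in[('spig top','top',zt(361,124),.152),('flange','top',zt(349,140),.118),('spig sc','scene',zs(207,175),.152),('flange sc','scene',zs(219,243),.118)]:
    w=atz(n,q,z);print(nm,w,loc(w))
for nm,n,q in[('noz top','top',zt(591,80,10,210)),('noz sc','scene',zt(628,304,285,130))]: print(nm,q,atz(n,q,.12))
print('big',atz('top',(96,185),.17),'purple top',atz('top',(96,257),.12),'jar',atz('top',(190,193),.066))
# dots on panel: z=.1135-(−.005−x)*tan35 ; knob: disc centre 10mm off panel
S=np.tan(np.radians(35))
def onpanel(q,off):
    z=.09
    for _ in range(60):
        w=atz('top',q,z);l=loc(w);z=.0+ .1135+(l[0]+.005)*S*(.0735/.105/S)+off/np.cos(np.radians(35))
    return w,l
for nm,q,o in[('red',zt(97,318),0),('white',zt(227,404),0),('green',zt(355,354),0),('disc',zt(168,352),.010),('barwhite',zt(190,345),.048),('bardark',zt(163,440),.048)]:print(nm,*onpanel(q,o))
E
```

```text
extr [ 0.57852125 -0.085658    0.00649627] [[0.1, -0.9], [0.9, -0.1], [0.8, 0.2], [0.1, -0.1], [-0.2, 0.0], [0.7, 0.4], [0.5, -0.8], [0.9, -1.1], [0.3, 0.6], [0.6, 0.9]]
spig top [ 0.62862617 -0.13451833  0.152     ] [ 0.04978645 -0.04918479]
flange [ 0.62767933 -0.13327873  0.118     ] [ 0.04884768 -0.04793906]
spig sc [ 0.63012279 -0.138684    0.152     ] [ 0.05125598 -0.05336009]
flange sc [ 0.63448653 -0.13607071  0.118     ] [ 0.0556366  -0.05077521]
noz top (127.8, 225.6) [0.50998112 0.40914503 0.12      ]
noz sc (410.2, 190.4) [0.506578   0.40705502 0.12      ]
big [0.60582203 0.48353013 0.17      ] purple top [0.42800693 0.48860649 0.12      ] jar [0.60721416 0.25719274 0.066     ]
red [ 0.53709806 -0.00262822  0.08838194] [-0.04088294  0.08329713]
white [ 0.49545608 -0.07390542  0.05890905] [-0.08298708  0.01229194]
green [ 0.52050417 -0.14075341  0.07613836] [-0.05837377 -0.05471736]
disc [ 0.51932701 -0.04001467  0.08798021] [-0.05889648  0.0460269 ]
barwhite [ 0.51679007 -0.04766118  0.13255905] [-0.06148304  0.03839704]
bardark [ 0.47144176 -0.03612523  0.10086836] [-0.10675546  0.05022734]
```

```bash
cat >> h.py <<'E'
def d(target,tgtR=None):
    from bench import arm
    s=arm.sense();R=Ro.from_quat(s['eef_rot']);v=R.inv().apply(np.array(target)-s['tcp_pos'])/.04
    print('clk',round(s['clock'],2),'tcp',s['tcp_pos'].round(4),'shift units',v.round(3),'q7',s['joint_pos'].round(2),'F',s['ft_force'].round(1))
    if tgtR is not None: print('turn units',(np.degrees((R.inv()*tgtR).as_rotvec())/5).round(3))
E
python3 - <<'E'
from h import *
R=Ro.from_matrix(np.array([[-.914,.406,0],[.406,.914,0],[0,0,-1.]]).T)
d([.5085,.408,.231],R)
E
```

```text
clk 0.1 tcp [0.2635 0.5936 0.2305] shift units [-7.482 -1.756 -0.009] q7 [-1.22  0.63  0.04  1.52 -0.03  1.   -0.02] F [ 0.3 -0.6 -0.1]
turn units [-0.019  0.     0.003]
```

>>> apply_moves(
  motion=[
    [0, -0.6, -0.14, 0, 0, 0, 0],
    [0, -0.96, -0.225, 0, 0, 0, 0],
    [0, -1, -0.235, 0, 0, 0, 0],
    [0, -1, -0.235, 0, 0, 0, 0],
    [0, -1, -0.235, 0, 0, 0, 0],
    [0, -1, -0.235, 0, 0, 0, 0],
    [0, -1, -0.235, 0, 0, 0, 0],
    [0, -0.92, -0.215, 0, 0, 0, 0],
  ],
)

```text
clock: 0.9
tcp_pos: [0.5101, 0.4067, 0.2309]
eef_rot: [0.208, 0.978, -0.0, -0.0]
ft_force: [1.5, 0.7, -0.1]
width: 0.997
gripper_force: 0.0
```

```bash
python3 -c "
from h import *
d([.5085,.408,.078])"
```

```text
clk 0.9 tcp [0.5101 0.4067 0.2309] shift units [0.049 0.017 3.821] q7 [-0.74  0.63  0.04  1.51 -0.03  1.    0.46] F [ 1.5  0.7 -0.1]
```

>>> apply_moves(
  motion=[
    [0, 0.05, 0.02, 0.4, 0, 0, 0],
    [0, 0, 0, 0.7, 0, 0, 0],
    [0, 0, 0, 0.7, 0, 0, 0],
    [0, 0, 0, 0.7, 0, 0, 0],
    [0, 0, 0, 0.7, 0, 0, 0],
    [0, 0, 0, 0.4, 0, 0, 0],
    [0, 0, 0, 0.22, 0, 0, 0],
    [0, 0, 0, 0, 0, 0, 0],
  ],
)

```text
clock: 1.7
tcp_pos: [0.5067, 0.4098, 0.0776]
eef_rot: [0.207, 0.978, -0.001, -0.001]
ft_force: [-0.4, 0.6, 0.2]
width: 0.997
gripper_force: 0.0
```

>>> apply_moves(
  motion=[
    [1, 0, 0, 0, 0, 0, 0],
    [1, 0, 0, 0, 0, 0, 0],
    [1, 0, 0, 0, 0, 0, 0],
    [1, 0, 0, 0, 0, 0, 0],
    [1, 0, 0, 0, 0, 0, 0],
    [1, 0, 0, 0, 0, 0, 0],
    [1, 0, 0, 0, 0, 0, 0],
    [1, 0, 0, 0, 0, 0, 0],
  ],
)

```text
clock: 2.5
tcp_pos: [0.5079, 0.4104, 0.0802]
eef_rot: [0.207, 0.978, 0.001, 0.001]
ft_force: [-0.8, -1.0, 5.5]
width: 0.495
gripper_force: 59.9
```

```bash
python3 - <<'E'
from h import *
from bench import get_image
d([.51,.407,.26])
t=get_image('top')['image'];s=get_image('scene')['image']
z=lambda i,x,y,w,h,f:cv2.resize(i[y:y+h,x:x+w],None,fx=f,fy=f,interpolation=cv2.INTER_CUBIC)
cv2.imwrite('pics/g1.png',np.hstack([z(t,90,190,100,100,4),z(s,360,140,100,100,4)]))
E
```

```text
clk 2.5 tcp [0.5079 0.4104 0.0802] shift units [-0.087 -0.048 -4.495] q7 [-0.74  0.81  0.03  1.63 -0.03  0.7   0.46] F [-0.8 -1.   5.5]
```

View pics/g1.png

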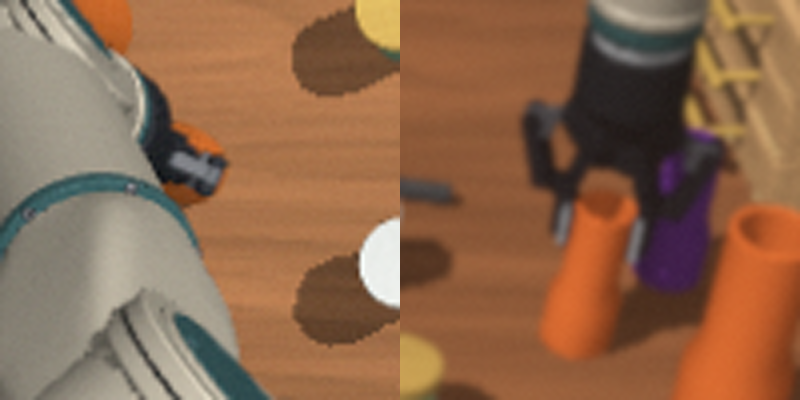

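Width 0.495 (42 mm) and the picture both show the nozzle upright between the pads. Lifting it and carrying it over.

>>> apply_moves(
  motion=[
    [1, 0, 0, -0.4, 0, 0, 0],
    [1, 0, 0, -0.8, 0, 0, 0],
    [1, 0, 0, -0.9, 0, 0, 0],
    [1, 0, 0, -0.9, 0, 0, 0],
    [1, 0, 0, -0.9, 0, 0, 0],
    [1, 0, 0, -0.7, 0, 0, 0],
    [1, -0.2, -0.27, -0.3, 0, 0, 0],
    [1, -0.3, -0.41, 0, 0, 0, 0],
  ],
)

```text
clock: 3.4
tcp_pos: [0.5148, 0.3775, 0.2766]
eef_rot: [0.206, 0.978, 0.002, 0.001]
ft_force: [-0.5, 0.5, -1.7]
width: 0.494
gripper_force: 60.8
```

>>> apply_moves(
  motion=[
    [1, -0.48, -0.65, 0, 0, 0, 0],
    [1, -0.5, -0.68, 0, 0, 0, 0],
    [1, -0.5, -0.68, 0, 0, 0, 0],
    [1, -0.5, -0.68, 0, 0, 0, 0],
    [1, -0.5, -0.68, 0, 0, 0, 0],
    [1, -0.5, -0.68, 0, 0, 0, 0],
    [1, -0.5, -0.68, 0, 0, 0, 0],
    [1, -0.5, -0.68, 0, 0, 0, 0],
  ],
)

```text
clock: 4.2
tcp_pos: [0.5706, 0.1104, 0.2726]
eef_rot: [0.208, 0.978, -0.001, -0.002]
ft_force: [0.8, -0.4, -1.3]
width: 0.494
gripper_force: 60.8
```

```bash
python3 -c "
from h import *
d([.629,-.136,.275],Ro.from_quat([.2074,.9783,0,0]))"
```

```text
clk 4.2 tcp [0.5706 0.1104 0.2726] shift units [-3.846 -5.03  -0.053] q7 [-0.28  0.49  0.06  1.66 -0.03  1.    0.94] F [ 0.8 -0.4 -1.3]
turn units [-0.041 -0.032 -0.025]
```

>>> apply_moves(
  motion=[
    [1, -0.55, -0.74, 0, 0, 0, 0],
    [1, -0.55, -0.74, 0, 0, 0, 0],
    [1, -0.55, -0.74, 0, 0, 0, 0],
    [1, -0.55, -0.74, 0, 0, 0, 0],
    [1, -0.55, -0.74, 0, 0, 0, 0],
    [1, -0.55, -0.72, 0, 0, 0, 0],
    [1, -0.4, -0.5, 0, 0, 0, 0],
    [1, -0.13, -0.13, 0, 0, 0, 0],
  ],
)

```text
clock: 5.0
tcp_pos: [0.6276, -0.139, 0.2724]
eef_rot: [0.211, 0.977, -0.002, -0.002]
ft_force: [-1.0, -0.6, -1.7]
width: 0.489
gripper_force: 60.8
```

>>> apply_moves(
  motion=[
    [1, 0, 0, 0.3, 0, 0, 0],
    [1, 0, 0, 0.3, 0, 0, 0],
    [1, 0, 0, 0.1, 0, 0, 0],
    [1, 0, 0, 0, 0, 0, 0],
    [1, 0, 0, 0, 0, 0, 0],
    [1, 0, 0, 0, 0, 0, 0],
    [1, 0, 0, 0, 0, 0, 0],
    [1, 0, 0, 0, 0, 0, 0],
  ],
)

```text
clock: 5.8
tcp_pos: [0.6304, -0.132, 0.2469]
eef_rot: [0.207, 0.978, 0.0, 0.0]
ft_force: [0.4, 0.3, -2.0]
width: 0.494
gripper_force: 60.8
```

```bash
python3 - <<'E'
from h import *
from bench import get_image
d([.629,-.136,.24],Ro.from_quat([.2074,.9783,0,0]))
t=get_image('top')['image'];s=get_image('scene')['image']
z=lambda i,x,y,w,h,f:cv2.resize(i[y:y+h,x:x+w],None,fx=f,fy=f,interpolation=cv2.INTER_CUBIC)
cv2.imwrite('pics/g2.png',np.hstack([z(t,290,130,95,100,4),z(s,160,150,105,100,4)]))
E
```

```text
clk 5.8 tcp [ 0.6304 -0.132   0.2469] shift units [-0.009 -0.105  0.173] q7 [ 0.12  0.61  0.08  1.52 -0.05  1.02  1.36] F [ 0.4  0.3 -2. ]
turn units [0.002 0.008 0.001]
```

View pics/g2.png

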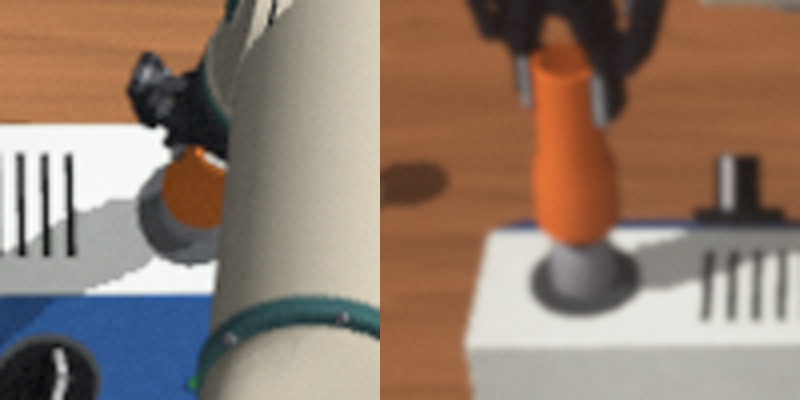

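The nozzle hangs right over the spigot, perhaps a few mm to −y. I'll check numerically by comparing the orange midline with the projected axis.

```bash
python3 - <<'E'
from h import *
im=cv2.imread('pics/g2.png')
S=lambda n,X:[((p-o)*4+1.5+np.array([a,0])).round(1).tolist() for o,a in[((np.array([160,150]),380) if n=='scene' else (np.array([290,130]),0))] for p in proj(n,X)]
for nm,xy in[('spig',(.629,-.136)),('tcp',(.6304,-.132))]:
  print(nm,'scene z=.118,.150,.168,.2,.28',S('scene',[[*xy,z] for z in(.118,.150,.168,.2,.28)]))
hsv=cv2.cvtColor(im,cv2.COLOR_BGR2HSV)
m=(hsv[...,1]>190)&((hsv[...,0]<13))&(hsv[...,2]>90)
m[:,:380]&=False;m[:,660:]=False
for v in range(90,246,15):
  c=np.flatnonzero(m[v]);print(v,c.min(),c.max(),(c.min()+c.max())/2) if len(c) else 0
g=cv2.cvtColor(im,cv2.COLOR_BGR2GRAY)
for v in(252,260,270,280): print(v,g[v,520:650:5].tolist())
# top: expected outline of nozzle lower outer circle and flange, left edges
a=np.linspace(0,2*np.pi,73);
for nm,xy,r,z in[('flange .629,-.136',(.629,-.136),.036,.118),('noz low at tcp',(.6304,-.132),.026,.166),('noz shoulder',(.6304,-.132),.026,.208)]:
  P=np.array(S('top',[[xy[0]+r*np.cos(t),xy[1]+r*np.sin(t),z] for t in a]));print(nm,'left',P[:,0].min(),'bottom',P[:,1].max(),'top',P[:,1].min(),'atleft row',P[P[:,0].argmin(),1])
T=im[:,:380];mt=(hsv[:,:380,1]>190)&(hsv[:,:380,0]<14)&(hsv[:,:380,2]>60);mt[:140]=False
ys,xs=np.nonzero(mt);print('top orange: left',xs.min(),'bottom',ys.max(),'cols at bottom',xs[ys>=ys.max()-1].min(),xs[ys>=ys.max()-1].max(),'rows at left',ys[xs<=xs.min()+1].mean())
gt=cv2.cvtColor(T,cv2.COLOR_BGR2GRAY);print('top row210',gt[210,110:230:4].tolist());print('top col190',gt[200:300:4,190].tolist())
E
```

```text
spig scene z=.118,.150,.168,.2,.28 [[586.9, 276.4], [582.5, 237.9], [580.0, 215.6], [575.4, 175.0], [563.3, 67.5]]
tcp scene z=.118,.150,.168,.2,.28 [[592.8, 277.8], [588.5, 239.2], [586.1, 217.0], [581.6, 176.4], [569.7, 68.8]]
90 538 581 559.5
105 538 584 561.0
120 541 585 563.0
135 542 593 567.5
150 543 597 570.0
165 538 588 563.0
180 539 597 568.0
195 539 585 562.0
210 543 577 560.0
225 550 570 560.0
252 [221, 221, 223, 221, 214, 193, 165, 156, 158, 152, 135, 115, 101, 94, 90, 87, 86, 81, 74, 76, 96, 131, 151, 147, 137, 133]
260 [224, 223, 218, 199, 161, 124, 125, 145, 152, 152, 147, 139, 129, 114, 101, 93, 86, 82, 75, 61, 53, 54, 68, 98, 122, 131]
270 [224, 217, 181, 123, 87, 83, 109, 132, 142, 144, 138, 130, 123, 115, 103, 92, 86, 81, 75, 64, 55, 52, 52, 69, 101, 126]
280 [224, 208, 154, 95, 77, 77, 94, 122, 136, 136, 133, 125, 118, 110, 98, 92, 85, 80, 73, 61, 55, 54, 55, 67, 96, 122]
flange .629,-.136 left 140.5 bottom 264.0 top 156.5 atleft row 209.4
noz low at tcp left 159.2 bottom 231.7 top 151.5 atleft row 191.0
noz shoulder left 168.1 bottom 217.6 top 135.1 atleft row 175.8
top orange: left 164 bottom 225 cols at bottom 198 209 rows at left 191.08333333333334
top row210 [170, 169, 170, 170, 169, 167, 146, 94, 55, 58, 61, 58, 60, 69, 76, 77, 74, 74, 74, 75, 75, 77, 75, 76, 77, 78, 78, 74, 81, 86]
top col190 [77, 77, 76, 75, 76, 77, 81, 86, 81, 79, 72, 72, 86, 93, 95, 83, 108, 196, 245, 247, 246, 246, 246, 205, 119]
```

>>> apply_moves(
  motion=[
    [1, 0.07, -0.05, 0, 0, 0, 0],
    [1, 0, 0, 0.15, 0, 0, 0],
    [1, 0, 0, 0.15, 0, 0, 0],
    [1, 0, 0, 0.15, 0, 0, 0],
    [1, 0, 0, 0.1, 0, 0, 0],
    [1, 0, 0, 0.08, 0, 0, 0],
    [1, 0, 0, 0, 0, 0, 0],
    [1, 0, 0, 0, 0, 0, 0],
  ],
)

```text
clock: 6.7
tcp_pos: [0.6269, -0.1328, 0.2213]
eef_rot: [0.207, 0.978, -0.0, 0.0]
ft_force: [0.3, 0.3, -0.9]
width: 0.495
gripper_force: 60.8
```

>>> apply_moves(
  motion=[
    [1, 0, 0, 0.05, 0, 0, 0],
    [1, 0, 0, 0.05, 0, 0, 0],
    [1, 0, 0, 0.05, 0, 0, 0],
    [1, 0, 0, 0.05, 0, 0, 0],
    [1, 0, 0, 0.05, 0, 0, 0],
    [1, 0, 0, 0, 0, 0, 0],
    [1, 0, 0, 0, 0, 0, 0],
    [1, 0, 0, 0, 0, 0, 0],
  ],
)

```text
clock: 7.5
tcp_pos: [0.6268, -0.1328, 0.2113]
eef_rot: [0.207, 0.978, 0.0, 0.0]
ft_force: [0.2, 0.1, -0.9]
width: 0.498
gripper_force: 60.8
```

>>> apply_moves(
  motion=[
    [1, 0, 0, 0.05, 0, 0, 0],
    [1, 0, 0, 0.07, 0, 0, 0],
    [1, 0, 0, 0.07, 0, 0, 0],
    [1, 0, 0, 0.07, 0, 0, 0],
    [1, 0, 0, 0.05, 0, 0, 0],
    [1, 0, 0, 0, 0, 0, 0],
    [1, 0, 0, 0, 0, 0, 0],
    [1, 0, 0, 0, 0, 0, 0],
  ],
)

```text
clock: 8.3
tcp_pos: [0.6268, -0.133, 0.1989]
eef_rot: [0.207, 0.978, -0.0, 0.0]
ft_force: [0.6, -1.5, -2.0]
width: 0.496
gripper_force: 60.8
```

```bash
python3 - <<'E'
from h import *
from bench import get_image
d([.629,-.136,.198])
t=get_image('top')['image'];s=get_image('scene')['image']
z=lambda i,x,y,w,h,f:cv2.resize(i[y:y+h,x:x+w],None,fx=f,fy=f,interpolation=cv2.INTER_CUBIC)
cv2.imwrite('pics/g3.png',np.hstack([z(t,290,130,95,100,4),z(s,160,150,105,100,4)]))
E
```

```text
clk 8.3 tcp [ 0.6268 -0.133   0.1989] shift units [-0.081 -0.047  0.022] q7 [ 0.12  0.65  0.07  1.58 -0.06  0.91  1.37] F [ 0.6 -1.5 -2. ]
```

View pics/g3.png

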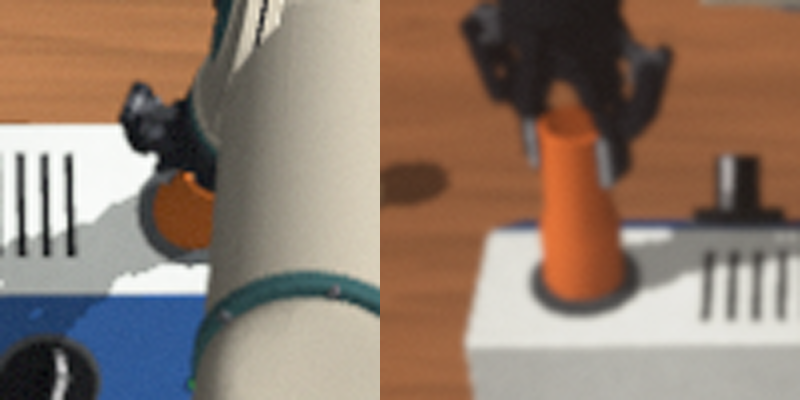

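The socket has gone over the spigot and is nearly on the flange. I'll press gently until it seats.

>>> apply_moves(
  motion=[
    [1, 0, 0, 0.03, 0, 0, 0],
    [1, 0, 0, 0.02, 0, 0, 0],
    [1, 0, 0, 0.02, 0, 0, 0],
    [1, 0, 0, 0, 0, 0, 0],
    [1, 0, 0, 0, 0, 0, 0],
    [1, 0, 0, 0, 0, 0, 0],
    [1, 0, 0, 0, 0, 0, 0],
    [1, 0, 0, 0, 0, 0, 0],
  ],
)

```text
clock: 9.2
tcp_pos: [0.6274, -0.1333, 0.1981]
eef_rot: [0.208, 0.978, -0.0, 0.001]
ft_force: [-1.5, -0.9, 8.0]
width: 0.496
gripper_force: 61.5
```

>>> apply_moves(
  motion=[
    [1, 0, 0, 0.03, 0, 0, 0],
    [1, 0, 0, 0.03, 0, 0, 0],
    [1, 0, 0, 0, 0, 0, 0],
    [1, 0, 0, 0, 0, 0, 0],
    [1, 0, 0, 0, 0, 0, 0],
    [1, 0, 0, 0, 0, 0, 0],
    [1, 0, 0, 0, 0, 0, 0],
    [1, 0, 0, 0, 0, 0, 0],
  ],
)

```text
clock: 10.0
tcp_pos: [0.6279, -0.1335, 0.198]
eef_rot: [0.208, 0.978, -0.0, 0.002]
ft_force: [-5.0, -0.5, 19.7]
width: 0.49
gripper_force: 62.3
```

>>> apply_moves(
  motion=[
    [1, 0, 0, -0.09, 0, 0, 0],
    [0, 0, 0, 0, 0, 0, 0],
    [0, 0, 0, 0, 0, 0, 0],
    [0, 0, 0, 0, 0, 0, 0],
    [0, 0, 0, 0, 0, 0, 0],
    [0, 0, 0, 0, 0, 0, 0],
    [0, 0, 0, 0, 0, 0, 0],
    [0, 0, 0, 0, 0, 0, 0],
  ],
)

```text
clock: 10.8
tcp_pos: [0.6268, -0.1327, 0.1972]
eef_rot: [0.207, 0.978, 0.0, -0.0]
ft_force: [-1.1, -0.2, 0.4]
width: 1.004
gripper_force: 0.0
```

>>> apply_moves(
  motion=[
    [0, 0, 0, -0.2, 0, 0, 0],
    [0, 0, 0, -0.4, 0, 0, 0],
    [0, 0, 0, -0.6, 0, 0, 0],
    [0, 0, 0, -0.8, 0, 0, 0],
    [0, 0, 0, -0.7, 0, 0, 0],
    [0, 0, 0, -0.3, 0, 0, 0],
    [0, 0, 0, 0, 0, 0, 0],
    [0, 0, 0, 0, 0, 0, 0],
  ],
)

```text
clock: 11.6
tcp_pos: [0.6262, -0.1326, 0.3162]
eef_rot: [0.207, 0.978, 0.0, -0.001]
ft_force: [0.4, 0.1, 0.1]
width: 1.003
gripper_force: 0.0
```

```bash
cat >> h.py <<'E'
yaw=.0065;th=np.radians(35)
n=Ro.from_euler('z',yaw).apply([-np.sin(th),0,np.cos(th)])
up=Ro.from_euler('z',yaw).apply([np.cos(th),0,np.sin(th)])
foot=np.array([.5207,-.0411,.0768])
def toolR(phi,flip=1):  # tool x along bar; white at phi deg clockwise of up-slope
    left=np.cross(n,up); p=np.radians(phi)
    b=flip*(np.cos(p)*up-np.sin(p)*left); return Ro.from_matrix(np.array([b,np.cross(-n,b),-n]).T)
E
python3 - <<'E'
from h import *
for f in(1,-1): print(f);d(foot+.14*n,toolR(12,f))
E
```

```text
1
clk 11.6 tcp [ 0.6262 -0.1326  0.3162] shift units [5.162 0.195 3.128] q7 [ 0.12  0.54  0.08  1.43 -0.05  1.17  1.36] F [0.4 0.1 0.1]
turn units [-9.694  3.172 32.069]
-1
clk 11.6 tcp [ 0.6262 -0.1326  0.3162] shift units [5.162 0.195 3.128] q7 [ 0.12  0.54  0.08  1.43 -0.05  1.17  1.36] F [0.4 0.1 0.1]
turn units [-2.187 -6.684 -2.386]
```

>>> apply_moves(
  motion=[
    [0, 0.4, 0.02, 0, 0, 0, 0],
    [0, 0.7, 0.02, 0.2, 0, 0, 0],
    [0, 0.8, 0.03, 0.4, 0, 0, 0],
    [0, 0.8, 0.03, 0.5, 0, 0, 0],
    [0, 0.8, 0.03, 0.5, 0, 0, 0],
    [0, 0.8, 0.03, 0.4, 0, 0, 0],
    [0, 0.6, 0.03, 0.3, 0, 0, 0],
    [0, 0.2, 0, 0.1, 0, 0, 0],
  ],
)

```text
clock: 12.4
tcp_pos: [0.439, -0.0418, 0.219]
eef_rot: [0.207, 0.978, -0.0, -0.004]
ft_force: [-0.6, -0.1, 0.5]
width: 1.002
gripper_force: 0.0
```

>>> apply_moves(
  motion=[
    [0, 0, 0, 0, -0.3, 0.1, 1],
    [0, 0, 0, 0, -0.3, 0.1, 1],
    [0, 0, 0, 0, -0.3, 0.1, 1],
    [0, 0, 0, 0, -0.3, 0.1, 1],
    [0, 0, 0, 0, -0.3, 0.1, 1],
    [0, 0, 0, 0, -0.3, 0.1, 1],
    [0, 0, 0, 0, -0.3, 0.1, 1],
    [0, 0, 0, 0, -0.3, 0.1, 1],
  ],
)

```text
clock: 13.2
tcp_pos: [0.444, -0.0437, 0.2208]
eef_rot: [0.529, 0.842, 0.107, -0.012]
ft_force: [-0.8, 0.8, 0.5]
width: 1.001
gripper_force: 0.0
```

```bash
python3 -c "
from h import *
d(foot+.14*n,toolR(12))"
```

```text
clk 13.2 tcp [ 0.444  -0.0437  0.2208] shift units [-0.013 -0.183  0.717] q7 [ 0.12  0.35  0.1   2.13 -0.41  0.66  0.99] F [-0.8  0.8  0.5]
turn units [-7.253  2.396 24.03 ]
```

>>> apply_moves(
  motion=[
    [0, 0, 0, 0, -0.3, 0.1, 1],
    [0, 0, 0, 0, -0.3, 0.1, 1],
    [0, 0, 0, 0, -0.3, 0.1, 1],
    [0, 0, 0, 0, -0.3, 0.1, 1],
    [0, 0, 0, 0, -0.3, 0.1, 1],
    [0, 0, 0, 0, -0.3, 0.1, 1],
    [0, 0, 0, 0, -0.3, 0.1, 1],
    [0, 0, 0, 0, -0.3, 0.1, 1],
  ],
)

```text
clock: 14.0
tcp_pos: [0.444, -0.0439, 0.2208]
eef_rot: [0.779, 0.594, 0.2, -0.023]
ft_force: [-0.6, -0.0, 0.6]
width: 1.005
gripper_force: 0.0
```

>>> apply_moves(
  motion=[
    [0, 0, 0, 0, -0.3, 0.1, 1],
    [0, 0, 0, 0, -0.3, 0.1, 1],
    [0, 0, 0, 0, -0.3, 0.1, 1],
    [0, 0, 0, 0, -0.3, 0.1, 1],
    [0, 0, 0, 0, -0.3, 0.1, 1],
    [0, 0, 0, 0, -0.3, 0.1, 1],
    [0, 0, 0, 0, -0.3, 0.1, 1],
    [0, 0, 0, 0, -0.3, 0.1, 1],
  ],
)

```text
clock: 14.8
tcp_pos: [0.4465, -0.0517, 0.2405]
eef_rot: [0.926, 0.276, 0.255, -0.037]
ft_force: [-0.1, 0.8, -0.1]
width: 1.0
gripper_force: 0.0
```

```bash
python3 -c "
from h import *
d(foot+.14*n,toolR(12))"
```

```text
clk 14.8 tcp [ 0.4465 -0.0517  0.2405] shift units [-0.588 -0.381  1.047] q7 [ 0.72  0.26 -0.49  2.4  -1.1   0.23  0.32] F [-0.1  0.8 -0.1]
turn units [-2.642  1.124  8.171]
```

```bash
cat > kin.py <<'E'
from h import *
# signs per joint fitted by hand; Rz/Ry chain
def fk(q,P):
    h,L1,L2,L3,e,a6=P
    sg=P_s
    R=Ro.identity();p=np.array([0,0,h])
    R=R*Ro.from_euler('z',sg[0]*q[0])*Ro.from_euler('y',sg[1]*q[1])*Ro.from_euler('z',sg[2]*q[2])
    p=p+R.apply([e,0,L1]);R=R*Ro.from_euler('y',sg[3]*q[3]);p=p+R.apply([-e,0,L2]);R=R*Ro.from_euler('z',sg[4]*q[4])*Ro.from_euler('y',sg[5]*q[5])
    p=p+R.apply([a6,0,L3]);R=R*Ro.from_euler('z',sg[6]*q[6]);return p,R
P_s=[-1,1,-1,1,-1,1,-1]
E
python3 - <<'E'
from kin import *
import kin
from itertools import product
from bench import arm
print([a for a in dir(arm) if a[0]!='_'])
s=arm.sense();print(s['joint_pos'])
D=[([-1.219,.628,.038,1.517,-.027,.996,-.02],[.264,.594,.231],None),([-.74,.63,.04,1.51,-.03,1,.46],[.5101,.4067,.2309],None),([-.74,.81,.03,1.63,-.03,.7,.46],[.5079,.4104,.0802],None),
([-.28,.49,.06,1.66,-.03,1,.94],[.5706,.1104,.2726],None),([.12,.65,.07,1.58,-.06,.91,1.37],[.6268,-.133,.1989],[.207,.978,0,0]),([.12,.54,.08,1.43,-.05,1.17,1.36],[.6262,-.1326,.3162],[.207,.978,0,-.001]),
([.12,.35,.1,2.13,-.41,.66,.99],[.444,-.0437,.2208],[.529,.842,.107,-.012]),(s['joint_pos'],s['tcp_pos'],s['eef_rot'])]
best=None
for a,b in product((1,-1),repeat=2):
  for c in (1,-1):
    kin.P_s=[-1,1,a,1,b,1,-c*-1*-1]
    def f(x):
        r=[]
        for q,p,o in D:
            P,R=fk(q,x[:6]);r+=list(P-p)
            if o is not None:r+=list(.2*((R*Ro.from_euler('z',x[6])).inv()*Ro.from_quat(o)).as_rotvec())
        return np.array(r)
    for o0 in(0,1.57,3.14,-1.57):
      R=least_squares(f,[.33,.42,.45,.3,0,0,o0])
      if best is None or R.cost<best[0]:best=(R.cost,kin.P_s,R.x,R.fun)
print(best[0],best[1],best[2].round(4));print(np.abs(best[3]).max(),best[3].round(3).tolist())
E
```

```text
['MotionError', 'finish_job', 'grasp_offset', 'sense']
[ 0.71589848  0.26008004 -0.48672069  2.39660176 -1.09916752  0.23280966
  0.32100068]
0.0024618734278752815 [-1, 1, -1, 1, -1, 1, -1] [ 0.3689  0.5104  0.3764  0.343  -0.0059 -0.0406  1.5718]
0.02867376107023338 [-0.026, 0.009, 0.002, -0.019, 0.02, 0.003, -0.022, 0.015, 0.011, -0.002, 0.026, -0.005, 0.004, 0.029, 0.002, 0.001, 0.0, 0.001, 0.008, 0.025, -0.001, 0.001, 0.001, -0.001, 0.009, 0.013, -0.007, -0.001, -0.001, 0.0, -0.003, -0.005, -0.007, -0.0, -0.0, -0.0]
```

```bash
cat > kin.py <<'E'
from h import *
def ax(a,v): return Ro.from_euler(a,v)
LIM=np.array([[-3.06,3.06],[-.37,2.12],[-1.25,1.32],[.18,2.47],[-1.1,4.24],[.23,1.98],[-2.94,2.94]])
def fk(q,P):
    h,L1,L2,L3,y1,y2=P
    R=ax('z',-q[0])*ax('y',q[1])*ax('z',-q[2]);p=np.array([0,0,h])+R.apply([0,y1,L1])
    R=R*ax('y',q[3]);p=p+R.apply([0,y2,L2]);R=R*ax('z',-q[4])*ax('y',q[5]);p=p+R.apply([0,0,L3])
    return p,R*ax('z',np.pi/2-q[6])
D=[([-1.219,.628,.038,1.517,-.027,.996,-.02],[.264,.594,.231]),([-.74,.63,.04,1.51,-.03,1,.46],[.5101,.4067,.2309]),([-.74,.81,.03,1.63,-.03,.7,.46],[.5079,.4104,.0802]),
([-.28,.49,.06,1.66,-.03,1,.94],[.5706,.1104,.2726]),([.12,.65,.07,1.58,-.06,.91,1.37],[.6268,-.133,.1989]),([.12,.54,.08,1.43,-.05,1.17,1.36],[.6262,-.1326,.3162]),
([.12,.35,.1,2.13,-.41,.66,.99],[.444,-.0437,.2208]),([.7159,.2601,-.4867,2.3966,-1.0992,.2328,.321],[.4465,-.0517,.2405])]
FIT=least_squares(lambda x:np.concatenate([fk(q,x)[0]-p for q,p in D]),[.33,.42,.45,.3,0,0]);P=FIT.x
def ik(p,R,q0=None,n=60,m=.03):
    rng=np.random.default_rng(0);S=[]
    lo,hi=LIM[:,0]+m,LIM[:,1]-m
    for i in range(n if q0 is None else 1):
        g=rng.uniform(lo,hi) if q0 is None else np.clip(q0,lo,hi)
        def f(q):
            a,b=fk(q,P);r=np.r_[a-p,.3*(b.inv()*R).as_rotvec()]
            return r if q0 is None else np.r_[r,1e-3*(q-q0)]
        s=least_squares(f,g,bounds=(lo,hi));
        e=np.abs(s.fun[:6]).max();S.append((e,s.x))
    return sorted(S,key=lambda t:t[0])
E
python3 - <<'E'
from kin import *
print(P.round(4),np.abs(FIT.fun).max().round(4))
for fl in(1,-1):
  for phi in(15,-65):
    for off in(.012,.09):
      S=ik(foot+off*n,toolR(phi,fl),n=40);print(fl,phi,off,[(s[0].round(4),s[1].round(2).tolist()) for s in S[:4]])
E
```

```text
[ 0.3278  0.5617  0.3801  0.3453 -0.5388  0.5104] 0.0044
1 15 0.012 [(np.float64(0.0229), [-0.08, 0.69, 0.2, 2.44, 3.46, 0.54, 1.04]), (np.float64(0.0229), [0.36, 0.69, -0.45, 2.44, 2.69, 0.54, 1.86]), (np.float64(0.0229), [0.13, 0.67, -0.11, 2.44, 3.1, 0.5, 1.43]), (np.float64(0.0229), [-0.55, 1.04, 1.08, 2.44, 4.13, 1.07, 0.28])]
1 15 0.09 [(np.float64(0.036), [-0.43, 0.58, 0.75, 2.44, 4.21, 0.54, 0.33]), (np.float64(0.036), [-0.43, 0.58, 0.75, 2.44, 4.21, 0.54, 0.33]), (np.float64(0.0361), [-0.43, 0.58, 0.75, 2.44, 4.21, 0.54, 0.33]), (np.float64(0.0361), [-0.0, 0.45, 0.11, 2.44, 3.57, 0.26, 0.96])]
1 -65 0.012 [(np.float64(0.0221), [0.79, 0.98, -1.22, 2.44, 2.06, 0.96, -2.31]), (np.float64(0.0221), [0.79, 0.98, -1.22, 2.44, 2.06, 0.96, -2.31]), (np.float64(0.0221), [-0.6, 1.18, 1.26, 2.44, 4.2, 1.27, 1.56]), (np.float64(0.0221), [0.16, 0.67, -0.15, 2.44, 3.05, 0.5, 2.88])]
1 -65 0.09 [(np.float64(0.0349), [-0.0, 0.45, 0.11, 2.44, 3.57, 0.26, 2.35]), (np.float64(0.0349), [0.76, 0.59, -1.0, 2.44, 1.94, 0.51, -2.3]), (np.float64(0.0349), [0.86, 0.68, -1.21, 2.44, 1.82, 0.67, -2.19])
[... 496 characters left out ...]
, (np.float64(0.0361), [0.87, 0.69, -1.22, 2.44, 1.82, 0.67, -0.44]), (np.float64(0.0361), [-0.03, 0.45, 0.15, 2.44, 3.63, 0.27, -2.24])]
-1 -65 0.012 [(np.float64(0.0221), [-0.01, 0.68, 0.1, 2.44, 3.36, 0.52, -0.59]), (np.float64(0.0221), [0.34, 0.69, -0.42, 2.44, 2.72, 0.53, 0.08]), (np.float64(0.0221), [0.56, 0.76, -0.76, 2.44, 2.39, 0.64, 0.45]), (np.float64(0.0221), [0.78, 0.96, -1.2, 2.44, 2.07, 0.94, 0.82])]
-1 -65 0.09 [(np.float64(0.0336), [0.04, 0.46, 0.05, 2.44, 3.46, 0.26, -0.67]), (np.float64(0.0348), [-0.42, 0.58, 0.74, 2.44, 4.21, 0.53, -1.41]), (np.float64(0.0349), [-0.0, 0.45, 0.11, 2.44, 3.57, 0.26, -0.78]), (np.float64(0.0349), [0.55, 0.49, -0.67, 2.44, 2.22, 0.34, 0.56])]
```

```bash
python3 - <<'E'
s=open('kin.py').read()
s=s.replace("h,L1,L2,L3,y1,y2=P","h,L1,L2,L3,y1,e,e2,y3=P").replace(".apply([0,y1,L1])",".apply([e,y1,L1])").replace(".apply([0,y2,L2])",".apply([e2,0,L2])").replace(".apply([0,0,L3])",".apply([0,y3,L3])")
s=s.replace("lambda x:np.concatenate([fk(q,x)[0]-p for q,p in D]),[.33,.42,.45,.3,0,0])","lambda x:np.concatenate([((fk(q,x)[0]-p)/.003) for q,p in D]+[x[4:]/.05]),[.33,.42,.45,.3,0,0,0,0])")
open('kin.py','w').write(s)
E
python3 - <<'E'
from kin import *
print(P.round(4),(FIT.fun[:24]*3).round(1).tolist())
J=FIT.jac;print('sd',np.sqrt(np.diag(np.linalg.inv(J.T@J))).round(3))
for fl in(1,):
  for phi in(12,-60):
    for off in(.012,.05,.075):
      S=ik(foot+off*n,toolR(phi,fl),n=30);print(fl,phi,off,[(s[0].round(4),s[1].round(2).tolist()) for s in S[:3]])
E
```

```text
[ 0.3265  0.5557  0.3703  0.3376 -0.0177  0.0139 -0.0011 -0.011 ] [-0.1, -0.2, -0.3, -0.5, -0.2, 0.7, 0.9, -1.3, 0.2, 0.7, -0.7, -0.9, 1.5, 3.0, -0.7, -0.4, -0.7, 0.5, -0.5, -0.3, 0.6, 0.2, 0.1, -0.2]
sd [0.011 0.007 0.008 0.009 0.006 0.008 0.006 0.006]
1 12 0.012 [(np.float64(0.0195), [-0.59, 1.16, 1.27, 2.44, 4.21, 1.26, 0.23]), (np.float64(0.0195), [-0.59, 1.16, 1.27, 2.44, 4.21, 1.26, 0.23]), (np.float64(0.0195), [-0.59, 1.16, 1.27, 2.44, 4.21, 1.26, 0.23])]
1 12 0.05 [(np.float64(0.0275), [-0.51, 0.82, 0.99, 2.44, 4.21, 0.86, 0.36]), (np.float64(0.0276), [-0.51, 0.82, 0.99, 2.44, 4.21, 0.86, 0.36]), (np.float64(0.0276), [-0.51, 0.82, 0.99, 2.44, 4.21, 0.86, 0.36])]
1 12 0.075 [(np.float64(0.0317), [-0.43, 0.66, 0.83, 2.44, 4.21, 0.65, 0.4]), (np.float64(0.0317), [-0.43, 0.66, 0.83, 2.44, 4.21, 0.65, 0.4]), (np.float64(0.0317), [-0.43, 0.66, 0.83, 2.44, 4.21, 0.65, 0.4])]
1 -60 0.012 [(np.float64(0.0184), [-0.59, 1.16, 1.27, 2.44, 4.21, 1.26, 1.49]), (np.float64(0.0184), [-0.59, 1.16, 1.27, 2.44, 4.21, 1.26, 1.49]), (np.float64(0.0185), [-0.59, 1.16, 1.27, 2.44, 4.21, 1.26, 1.49])]
1 -60 0.05 [(np.float64(0.0257), [-0.51, 0.82, 0.99, 2.44, 4.21, 0.86, 1.61]), (np.float64(0.0257), [-0.51, 0.82, 0.99, 2.44, 4.21, 0.86, 1.61]), (np.float64(0.0257), [-0.51, 0.82, 0.99, 2.44, 4.21, 0.86, 1.61])]
1 -60 0.075 [(np.float64(0.0296), [-0.43, 0.66, 0.83, 2.44, 4.21, 0.65, 1.66]), (np.float64(0.0296), [-0.43, 0.66, 0.83, 2.44, 4.21, 0.65, 1.66]), (np.float64(0.0296), [-0.43, 0.66, 0.83, 2.44, 4.21, 0.65, 1.66])]
```

```bash
cat >> kin.py <<'E'
def leanR(phi,a,flip):  # handle leans a deg along bar towards white end
    R=toolR(phi,flip); return R*ax('y',np.radians(a)*flip)
def pose(phi,a,flip,grip):  # grasp point at grip above panel on knob axis
    R=leanR(phi,a,flip); return foot+grip*n+R.apply([0,0,.017]),R
E
python3 - <<'E'
from kin import *
R=leanR(0,20,1);print('handle dir',-R.as_matrix()[:,2].round(2),'lean ok if z bigger than .82')
q0s=[np.array([.12,.35,.1,2.13,-.41,.66,.99]),np.array([.72,.26,-.49,2.39,-1.05,.26,.32]),np.array([.1,.5,0,2.3,.0,.4,-1.5]),np.array([.1,.5,0,2.3,.0,.4,1.])]
for a in(15,20,25):
  for fl in(1,-1):
    for i,q0 in enumerate(q0s):
      q=q0;out=[]
      for phi,g in[(12,.09),(12,.033),(0,.033),(-12,.033),(-24,.033),(-36,.033),(-48,.033),(-60,.033),(-64,.033)]:
        e,q=ik(*pose(phi,a,fl,g),q0=q,m=.02)[0];out.append(round(e*1e3,1))
        if (phi,g)==(12,.033):qs=q
      print(a,fl,i,out,qs.round(2).tolist(),q.round(2).tolist())
E
```

```text
handle dir [-0.82 -0.01  0.57] lean ok if z bigger than .82
15 1 0 [np.float64(137.7), np.float64(152.7), np.float64(146.2), np.float64(117.6), np.float64(112.4), np.float64(119.2), np.float64(114.2), np.float64(102.4), np.float64(97.6)] [-0.2, 0.52, 0.37, 2.17, -1.08, 0.25, -0.66] [0.78, 0.69, -0.53, 2.18, -1.08, 0.25, 1.16]
15 1 1 [np.float64(137.7), np.float64(152.7), np.float64(146.2), np.float64(117.6), np.float64(112.4), np.float64(119.2), np.float64(114.2), np.float64(102.4), np.float64(97.6)] [-0.2, 0.52, 0.37, 2.17, -1.08, 0.25, -0.66] [0.78, 0.69, -0.53, 2.18, -1.08, 0.25, 1.16]
15 1 2 [np.float64(137.7), np.float64(152.7), np.float64(146.2), np.float64(117.6), np.float64(112.4), np.float64(119.2), np.float64(114.2), np.float64(102.4), np.float64(97.6)] [-0.2, 0.52, 0.37, 2.17, -1.08, 0.25, -0.66] [0.78, 0.69, -0.53, 2.18, -1.08, 0.25, 1.16]
15 1 3 [np.float64(137.7), np.float64(152.7), np.float64(146.2), np.float64(117.6), np.float64(112.4), np.float64(119.2), np.float64(114.2), np.float64(102.4), np.float64(97.6)] [-0.2, 0.52, 0.37, 2.17, -1.08, 0.25, -0.66] [0.78, 0.69, 
[... 4589 characters left out ...]
, np.float64(54.0), np.float64(42.8), np.float64(29.6), np.float64(17.1), np.float64(13.1)] [-0.64, 1.31, 1.28, 2.45, 3.84, 1.38, -2.92] [0.25, 0.92, 0.38, 2.45, 4.22, 1.22, -0.85]
25 -1 2 [np.float64(93.1), np.float64(86.0), np.float64(77.5), np.float64(61.9), np.float64(54.0), np.float64(42.8), np.float64(29.6), np.float64(17.1), np.float64(13.1)] [-0.64, 1.31, 1.28, 2.45, 3.84, 1.38, -2.92] [0.25, 0.92, 0.38, 2.45, 4.22, 1.22, -0.85]
25 -1 3 [np.float64(93.1), np.float64(86.0), np.float64(77.5), np.float64(61.9), np.float64(54.0), np.float64(42.8), np.float64(29.6), np.float64(17.1), np.float64(13.1)] [-0.64, 1.31, 1.28, 2.45, 3.84, 1.38, -2.92] [0.25, 0.92, 0.38, 2.45, 4.22, 1.22, -0.85]
```

```bash
sed -i "s/np.radians(a)\*flip)/-np.radians(a)*flip)/" kin.py; python3 - <<'E'
from kin import *
q0=np.array([.12,.35,.1,2.13,-.41,.66,.99])
for a in(15,20,25,30):
  for fl in(1,-1):
      q=q0.copy();q[6]=-1.5 if fl==1 else 1.4;out=[];Q=[]
      for phi,g in[(12,.09),(12,.033),(0,.033),(-12,.033),(-24,.033),(-36,.033),(-48,.033),(-60,.033),(-64,.033)]:
        e,q=ik(*pose(phi,a,fl,g),q0=q,m=.02)[0];out.append(float(round(e*1e3,1)));Q.append(q.round(2).tolist())
      print(a,fl,out,*[Q[i] for i in(0,1,4,8)])
E
```

```text
15 1 [24.1, 34.6, 34.8, 36.1, 37.9, 39.8, 41.0, 48.9, 53.6] [-0.07, 0.48, 0.25, 2.29, -1.08, 0.25, -0.58] [-0.04, 0.61, 0.21, 2.19, -1.08, 0.25, -0.59] [-0.4, 0.66, 0.54, 2.19, -1.08, 0.25, -0.14] [-0.68, 0.76, 0.79, 2.18, -1.08, 0.25, 0.38]
15 -1 [24.1, 34.6, 34.8, 36.1, 41.1, 47.6, 52.6, 54.5, 59.2] [-0.07, 0.48, 0.25, 2.29, -1.08, 0.25, 2.56] [-0.04, 0.61, 0.21, 2.19, -1.08, 0.25, 2.55] [-0.44, 0.67, 0.56, 2.19, -1.04, 0.25, 2.92] [-0.67, 0.73, 0.71, 2.14, -0.53, 0.25, 2.92]
20 1 [5.1, 14.8, 15.3, 17.7, 21.5, 26.2, 31.0, 36.2, 40.8] [-0.06, 0.5, 0.23, 2.29, -1.08, 0.25, -0.58] [-0.03, 0.62, 0.2, 2.2, -1.08, 0.25, -0.59] [-0.45, 0.7, 0.59, 2.2, -1.08, 0.25, -0.17] [-0.78, 0.83, 0.88, 2.19, -1.08, 0.25, 0.3]
20 -1 [5.1, 14.8, 15.3, 17.7, 23.2, 32.0, 40.3, 47.0, 48.6] [-0.06, 0.5, 0.23, 2.29, -1.08, 0.25, 2.57] [-0.03, 0.62, 0.2, 2.2, -1.08, 0.25, 2.55] [-0.47, 0.7, 0.6, 2.19, -1.05, 0.25, 2.92] [-0.77, 0.81, 0.81, 2.15, -0.61, 0.25, 2.92]
25 1 [0.0, 0.0, 0.0, 0.0, 4.5, 11.5, 19.2, 26.6, 28.8] [0.09, 0.5, 0.02, 2.25, -0.49, 0.25, -1.17] [-0.0, 0.63, 0.15, 2.19, -0.91, 0.25, -0.76] [-0.5, 0.73, 0.62, 2.2, -1.08, 0.25, -0.2] [-0.85, 0.91, 0.94, 2.19, -1.08, 0.25, 0.23]
25 -1 [0.0, 0.0, 0.0, 0.0, 5.2, 15.7, 26.6, 36.8, 39.9] [0.09, 0.5, 0.02, 2.25, -0.49, 0.25, 1.97] [-0.0, 0.63, 0.15, 2.19, -0.91, 0.25, 2.38] [-0.5, 0.73, 0.62, 2.2, -1.06, 0.25, 2.92] [-0.85, 0.89, 0.88, 2.15, -0.67, 0.25, 2.92]
30 1 [0.0, 0.0, 0.0, 0.0, 0.0, 0.0, 6.0, 16.3, 19.6] [0.1, 0.52, 0.01, 2.18, -0.33, 0.38, -1.33] [0.11, 0.63, -0.02, 2.12, -0.34, 0.31, -1.32] [-0.46, 0.71, 0.52, 2.16, -0.51, 0.25, -0.79] [-0.91, 0.98, 0.98, 2.2, -1.08, 0.25, 0.17]
30 -1 [0.0, 0.0, 0.0, 0.0, 0.0, 0.0, 0.0, 0.0, 0.0] [0.15, 0.51, -0.06, 2.18, -0.24, 0.37, 1.72] [0.14, 0.63, -0.07, 2.13, -0.25, 0.3, 1.72] [-0.19, 0.64, 0.12, 2.19, 0.63, 0.25, 1.23] [-0.39, 0.72, 0.15, 2.36, 1.84, 0.47, 0.44]
```

A full 35° tilt with the pads is outside the arm's joint range at this distance. I'll turn the knob with the shut, vertical fingers instead, pushing the bar's white half anticlockwise and then its dark half clockwise. The detents settle it, and I'll check with the camera.

```bash
cat >> h.py <<'E'
left=np.cross(n,up)
def V(a):
    a=np.radians(a);x=np.array([np.cos(a),np.sin(a),0]);z=np.array([0,0,-1.]);return Ro.from_matrix(np.array([x,np.cross(z,x),z]).T)
def fing(phi,s,off,ht=.023):
    p=np.radians(phi);eb=np.cos(p)*up-np.sin(p)*left;ep=np.sin(p)*up+np.cos(p)*left
    return foot+ht*n+s*eb-off*ep
E
python3 - <<'E'
from h import *
t=fing(12,.018,.032);print(t.round(4));d(t+[0,0,.12],V(30))
E
```

```text
[ 0.5167 -0.0762  0.1019]
clk 14.8 tcp [ 0.4465 -0.0517  0.2405] shift units [0.732 1.413 1.065] q7 [ 0.72  0.26 -0.49  2.4  -1.1   0.23  0.32] F [-0.1  0.8 -0.1]
turn units [ 0.689 -5.925  0.617]
```

>>> apply_moves(
  motion=[
    [1, 0.09, 0.18, 0, 0.09, -0.74, 0.08],
    [1, 0.09, 0.18, 0, 0.09, -0.74, 0.08],
    [1, 0.09, 0.18, 0, 0.09, -0.74, 0.08],
    [1, 0.09, 0.18, 0, 0.09, -0.74, 0.08],
    [1, 0.09, 0.18, 0, 0.09, -0.74, 0.08],
    [1, 0.09, 0.18, 0, 0.09, -0.74, 0.08],
    [1, 0.09, 0.18, 0, 0.09, -0.74, 0.08],
    [1, 0.09, 0.18, 0, 0.09, -0.74, 0.08],
  ],
)

```text
clock: 15.6
tcp_pos: [0.4984, -0.0817, 0.2504]
eef_rot: [0.965, 0.264, 0.014, -0.004]
ft_force: [0.1, -0.2, 0.3]
width: -0.001
gripper_force: 0.0
```

```bash
python3 - <<'E'
from h import *
t=fing(12,.018,.032);d(t+[0,0,.08],V(30));d(t,V(30))
E
```

```text
clk 15.6 tcp [ 0.4984 -0.0817  0.2504] shift units [0.415 0.115 1.723] q7 [-0.03  0.39  0.21  1.91 -0.13  0.82 -0.79] F [ 0.1 -0.2  0.3]
turn units [-0.007 -0.327  0.113]
clk 15.6 tcp [ 0.4984 -0.0817  0.2504] shift units [0.357 0.116 3.722] q7 [-0.03  0.39  0.21  1.91 -0.13  0.82 -0.79] F [ 0.1 -0.2  0.3]
turn units [-0.007 -0.327  0.113]
```

>>> apply_moves(
  motion=[
    [1, 0.2, 0.06, 0.3, 0, -0.33, 0.11],
    [1, 0.16, 0.06, 0.7, 0, 0, 0],
    [1, 0, 0, 0.7, 0, 0, 0],
    [1, 0, 0, 0.7, 0, 0, 0],
    [1, 0, 0, 0.6, 0, 0, 0],
    [1, 0, 0, 0.4, 0, 0, 0],
    [1, 0, 0, 0.3, 0, 0, 0],
    [1, 0, 0, 0, 0, 0, 0],
  ],
)

```text
clock: 16.4
tcp_pos: [0.5122, -0.0776, 0.1011]
eef_rot: [0.966, 0.259, -0.0, -0.001]
ft_force: [-0.8, -0.4, -1.0]
width: -0.004
gripper_force: 0.0
```

```bash
python3 - <<'E'
from h import *
d(fing(12,.018,.032),V(30))
R=V(30)
path=[(12,.024),(0,.024),(-12,.0235),(-24,.023),(-36,.0225),(-48,.022),(-60,.0215),(-66,.021)]
prev=fing(12,.018,.032)
for p,o in path:
    t=fing(p,.018,o);print(p,t.round(4),(R.inv().apply(t-prev)/.04).round(3));prev=t
E
```

```text
clk 16.4 tcp [ 0.5122 -0.0776  0.1011] shift units [ 0.115  0.026 -0.021] q7 [-0.    0.64  0.15  2.   -0.19  0.51 -0.76] F [-0.8 -0.4 -1. ]
turn units [-0.035 -0.002  0.004]
12 [ 0.518  -0.0683  0.1029] [ 0.126 -0.153 -0.024]
0 [ 0.5224 -0.0651  0.106 ] [ 0.136 -0.015 -0.077]
-12 [ 0.5261 -0.0603  0.1085] [ 0.139 -0.058 -0.064]
-24 [ 0.5287 -0.0547  0.1104] [ 0.127 -0.087 -0.047]
-36 [ 0.5303 -0.0487  0.1116] [ 0.11  -0.112 -0.029]
-48 [ 0.5308 -0.0424  0.1119] [ 0.088 -0.13  -0.009]
-60 [ 0.5301 -0.0362  0.1115] [ 0.063 -0.142  0.011]
-66 [ 0.5292 -0.0331  0.1108] [ 0.018 -0.078  0.016]
```

>>> apply_moves(
  motion=[
    [1, 0.12, 0.03, -0.02, 0, 0, 0],
    [1, 0.13, -0.15, -0.02, 0, 0, 0],
    [1, 0.07, -0.01, -0.04, 0, 0, 0],
    [1, 0.07, -0.01, -0.04, 0, 0, 0],
    [1, 0.07, -0.03, -0.03, 0, 0, 0],
    [1, 0.07, -0.03, -0.03, 0, 0, 0],
    [1, 0.06, -0.04, -0.03, 0, 0, 0],
    [1, 0.06, -0.04, -0.02, 0, 0, 0],
  ],
)

```text
clock: 17.2
tcp_pos: [0.5304, -0.0565, 0.1124]
eef_rot: [0.966, 0.258, 0.002, 0.0]
ft_force: [0.9, -6.4, -0.8]
width: -0.001
gripper_force: 2.5
```

```bash
python3 - <<'E'
from h import *
from bench import get_image
d(fing(-24,.018,.023),V(30))
t=get_image('top')['image'];s=get_image('scene')['image']
z=lambda i,x,y,w,h,f:cv2.resize(i[y:y+h,x:x+w],None,fx=f,fy=f,interpolation=cv2.INTER_CUBIC)
cv2.imwrite('pics/k1.png',np.hstack([z(t,268,155,100,100,4),z(s,175,150,100,100,4)]))
E
```

```text
clk 17.2 tcp [ 0.5304 -0.0565  0.1124] shift units [-0.014 -0.059  0.05 ] q7 [-0.06  0.64  0.17  1.96 -0.19  0.56 -0.81] F [ 0.9 -6.4 -0.8]
turn units [ 0.015 -0.032 -0.008]
```

View pics/k1.png

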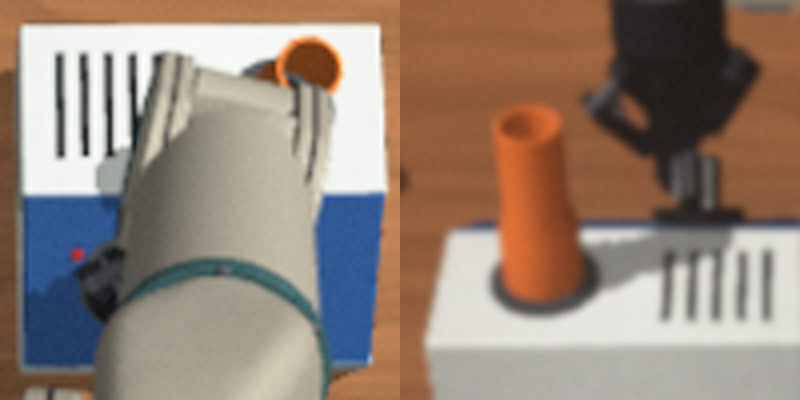

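The nozzle stands home on its flange. The shut fingers are against the right side of the knob's bar with about 6 N of contact. Continuing the sweep towards the off stop.

>>> apply_moves(
  motion=[
    [1, 0.02, -0.06, 0.02, 0, 0, 0],
    [1, 0.05, -0.06, -0.01, 0, 0, 0],
    [1, 0.06, -0.06, -0.01, 0, 0, 0],
    [1, 0.04, -0.06, 0, 0, 0, 0],
    [1, 0.04, -0.07, 0, 0, 0, 0],
    [1, 0.03, -0.07, 0, 0, 0, 0],
    [1, 0.03, -0.07, 0.01, 0, 0, 0],
    [1, 0, 0, 0, 0, 0, 0],
  ],
)

```text
clock: 18.1
tcp_pos: [0.5295, -0.0318, 0.1114]
eef_rot: [0.966, 0.26, 0.001, -0.002]
ft_force: [-0.3, 0.3, -0.2]
width: 0.004
gripper_force: 0.0
```

```bash
python3 - <<'E'
from h import *
d(fing(-60,.018,.0215),V(30));d(fing(-66,.018,.018),V(30))
E
```

```text
clk 18.1 tcp [ 0.5295 -0.0318  0.1114] shift units [-0.043  0.101 -0.002] q7 [-0.1   0.64  0.17  1.96 -0.2   0.55 -0.84] F [-0.3  0.3 -0.2]
turn units [-0.042 -0.026  0.026]
clk 18.1 tcp [ 0.5295 -0.0318  0.1114] shift units [-0.058 -0.031  0.054] q7 [-0.1   0.64  0.17  1.96 -0.2   0.55 -0.84] F [-0.3  0.3 -0.2]
turn units [-0.042 -0.026  0.026]
```

>>> apply_moves(
  motion=[
    [1, -0.015, -0.035, 0.02, 0, 0, 0],
    [1, -0.015, -0.035, 0.02, 0, 0, 0],
    [1, -0.015, -0.035, 0.02, 0, 0, 0],
    [1, -0.015, -0.035, 0.02, 0, 0, 0],
    [1, -0.015, -0.035, 0.02, 0, 0, 0],
    [1, 0, 0, 0, 0, 0, 0],
    [1, 0, 0, 0, 0, 0, 0],
    [1, 0, 0, 0, 0, 0, 0],
  ],
)

```text
clock: 18.9
tcp_pos: [0.528, -0.0309, 0.1097]
eef_rot: [0.966, 0.258, 0.005, 0.001]
ft_force: [4.6, -3.3, 9.8]
width: 0.002
gripper_force: 4.6
```

>>> apply_moves(
  motion=[
    [1, -0.015, -0.035, 0.01, 0, 0, 0],
    [1, -0.015, -0.035, 0.01, 0, 0, 0],
    [1, -0.015, -0.035, 0.01, 0, 0, 0],
    [1, -0.015, -0.035, 0.01, 0, 0, 0],
    [1, 0, 0, 0, 0, 0, 0],
    [1, 0, 0, 0, 0, 0, 0],
    [1, 0, 0, 0, 0, 0, 0],
    [1, 0, 0, 0, 0, 0, 0],
  ],
)

```text
clock: 19.7
tcp_pos: [0.5276, -0.0304, 0.1096]
eef_rot: [0.966, 0.257, 0.009, 0.004]
ft_force: [7.6, -8.4, 13.5]
width: -0.002
gripper_force: 8.7
```

```bash
python3 - <<'E'
from h import *
from bench import get_image
d(fing(-60,.018,.0215),V(30))
d0=get_image('top');t=d0['image'];s=get_image('scene')['image']
z=lambda i,x,y,w,h,f:cv2.resize(i[y:y+h,x:x+w],None,fx=f,fy=f,interpolation=cv2.INTER_CUBIC)
cv2.imwrite('pics/k2.png',np.hstack([z(t,268,190,66,66,6),z(s,230,160,66,66,6)]))
E
```

```text
clk 19.7 tcp [ 0.5276 -0.0304  0.1096] shift units [-0.017  0.157 -0.045] q7 [-0.11  0.63  0.17  1.99 -0.2   0.51 -0.85] F [ 7.6 -8.4 13.5]
turn units [ 0.146 -0.179 -0.032]
```

View pics/k2.png

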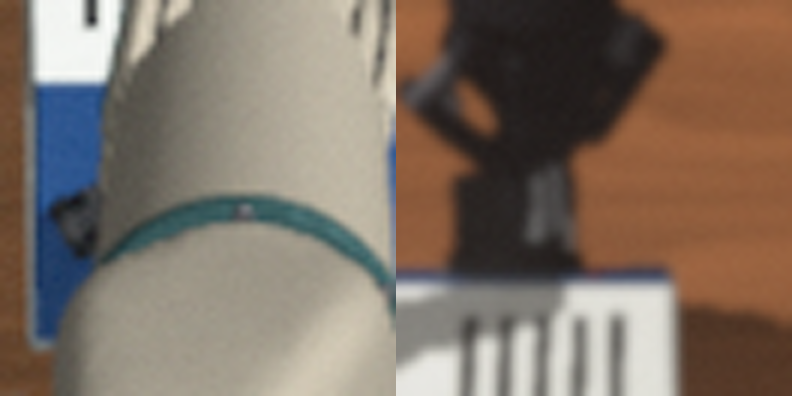

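```bash
python3 - <<'E'
from h import *
from bench import arm
for phi in(-36,-48,-60,-66):
    p=np.radians(phi);eb=np.cos(p)*up-np.sin(p)*left;ep=np.sin(p)*up+np.cos(p)*left
    q=proj('top',[foot+.048*n+.03*eb+k*.009*ep for k in(-1,1)]+[foot+.01*n+.03*eb+k*.009*ep for k in(-1,1)])
    print(phi,'top',((q-[268,190])*6+2.5).round(0).tolist())
s=arm.sense()
for fx in (-.012,0,.012):
  c=s['tcp_pos']+np.array([fx,0,0])+.005*n-foot; print('moment about axis (F at tip):',float(np.dot(np.cross(c,s['ft_force']),n).round(3)))
m=s['moment'];print('moment',m.round(2))
E
```

```text
-36 top [[189.0, 202.0], [154.0, 225.0], [182.0, 163.0], [148.0, 185.0]]
-48 top [[174.0, 208.0], [145.0, 236.0], [169.0, 169.0], [140.0, 196.0]]
-60 top [[162.0, 217.0], [140.0, 249.0], [156.0, 177.0], [135.0, 209.0]]
-66 top [[156.0, 222.0], [138.0, 256.0], [151.0, 182.0], [133.0, 215.0]]
moment about axis (F at tip): -0.305
moment about axis (F at tip): -0.396
moment about axis (F at tip): -0.487
moment [-1.98 -1.78  0.08]
```

The bar resists about 0.3–0.4 N m without moving, well over the 0.16 N m detent. The finger position also only fits the bar at −60°, so this is the off stop. Backing off now, then going to the dark half.

>>> apply_moves(
  motion=[
    [1, 0.04, 0.1, -0.04, 0, 0, 0],
    [1, 0.04, 0.1, -0.05, 0, 0, 0],
    [1, 0.04, 0.1, -0.05, 0, 0, 0],
    [1, 0.04, 0.1, -0.05, 0, 0, 0],
    [1, 0.04, 0.1, -0.05, 0, 0, 0],
    [1, 0, 0, 0, 0, 0, 0],
    [1, 0, 0, 0, 0, 0, 0],
    [1, 0, 0, 0, 0, 0, 0],
  ],
)

```text
clock: 20.6
tcp_pos: [0.5356, -0.0386, 0.1155]
eef_rot: [0.966, 0.259, 0.001, -0.001]
ft_force: [-0.6, 0.3, 0.4]
width: 0.003
gripper_force: 0.0
```

```bash
python3 - <<'E'
from h import *
from bench import arm
d(fing(-60,-.020,.026),V(30))
x=arm.sense()['tcp_pos']-foot;print('u,l,n',x@up,x@left,x@n)
R=V(30);prev=None
for p,o in [(-60,.026),(-60,.017),(-48,.017),(-36,.0175),(-24,.0175),(-12,.0175),(0,.0175),(12,.0175)]:
    t=fing(p,-.020,o)
    if prev is not None:print(p,t.round(4),(R.inv().apply(t-prev)/.04).round(3))
    prev=t
E
```

```text
clk 20.6 tcp [ 0.5356 -0.0386  0.1155] shift units [-0.794  0.49   0.315] q7 [-0.09  0.64  0.17  1.94 -0.19  0.57 -0.84] F [-0.6  0.3  0.4]
turn units [-0.024 -0.024  0.008]
u,l,n 0.0344721567053917 0.0023984163733092654 0.023141772753234105
-60 [ 0.5115 -0.067   0.0983] [-0.083 -0.177  0.112]
-48 [ 0.5071 -0.0674  0.0952] [-0.103 -0.046  0.078]
-36 [ 0.5028 -0.0671  0.0923] [-0.088 -0.059  0.074]
-24 [ 0.4985 -0.0654  0.0892] [-0.071 -0.092  0.075]
-12 [ 0.4946 -0.0625  0.0865] [-0.05  -0.11   0.068]
0 [ 0.4912 -0.0588  0.0842] [-0.026 -0.123  0.058]
12 [ 0.4886 -0.0543  0.0823] [-0.001 -0.131  0.046]
```

>>> apply_moves(
  motion=[
    [1, -0.13, 0.08, 0.05, 0, 0, 0],
    [1, -0.13, 0.08, 0.05, 0, 0, 0],
    [1, -0.14, 0.08, 0.055, 0, 0, 0],
    [1, -0.13, 0.08, 0.055, 0, 0, 0],
    [1, -0.13, 0.08, 0.055, 0, 0, 0],
    [1, -0.13, 0.08, 0.05, 0, 0, 0],
    [1, 0, 0, 0, 0, 0, 0],
    [1, 0, 0, 0, 0, 0, 0],
  ],
)

```text
clock: 21.4
tcp_pos: [0.5185, -0.0713, 0.103]
eef_rot: [0.966, 0.259, 0.001, -0.001]
ft_force: [0.2, 0.2, -0.4]
width: -0.0
gripper_force: 0.0
```

```bash
python3 - <<'E'
from h import *
d(fing(-60,-.020,.026),V(30))
E
```

```text
clk 21.4 tcp [ 0.5185 -0.0713  0.103 ] shift units [-0.012 -0.004  0.005] q7 [-0.02  0.65  0.15  1.99 -0.19  0.52 -0.77] F [ 0.2  0.2 -0.4]
turn units [-0.017 -0.034  0.002]
```

Sweep the dark half clockwise to about −24° first.

>>> apply_moves(
  motion=[
    [1, -0.05, -0.09, 0.06, 0, 0, 0],
    [1, -0.05, -0.09, 0.06, 0, 0, 0],
    [1, -0.05, -0.02, 0.04, 0, 0, 0],
    [1, -0.05, -0.03, 0.04, 0, 0, 0],
    [1, -0.045, -0.03, 0.037, 0, 0, 0],
    [1, -0.045, -0.03, 0.037, 0, 0, 0],
    [1, -0.035, -0.045, 0.037, 0, 0, 0],
    [1, -0.035, -0.045, 0.037, 0, 0, 0],
  ],
)

```text
clock: 22.2
tcp_pos: [0.5038, -0.0683, 0.091]
eef_rot: [0.966, 0.258, 0.006, 0.003]
ft_force: [8.0, -8.0, 11.9]
width: -0.002
gripper_force: 6.7
```

```bash
python3 - <<'E'
from h import *
d(fing(-24,-.020,.0175),V(30));d(fing(0,-.02,.0175),V(30))
E
```

```text
clk 22.2 tcp [ 0.5038 -0.0683  0.091 ] shift units [-0.078 -0.128  0.043] q7 [-0.02  0.65  0.14  2.05 -0.2   0.45 -0.77] F [ 8.  -8.  11.9]
turn units [ 0.097 -0.126 -0.014]
clk 22.2 tcp [ 0.5038 -0.0683  0.091 ] shift units [-0.155 -0.363  0.167] q7 [-0.02  0.65  0.14  2.05 -0.2   0.45 -0.77] F [ 8.  -8.  11.9]
turn units [ 0.097 -0.126 -0.014]
```

>>> apply_moves(
  motion=[
    [1, -0.02, -0.05, 0.025, 0, 0, 0],
    [1, -0.02, -0.05, 0.025, 0, 0, 0],
    [1, 0, 0, 0, 0, 0, 0],
    [1, 0, 0, 0, 0, 0, 0],
    [1, 0, 0, 0, 0, 0, 0],
    [1, 0, 0, 0, 0, 0, 0],
    [1, 0, 0, 0, 0, 0, 0],
    [1, 0, 0, 0, 0, 0, 0],
  ],
)

```text
clock: 23.0
tcp_pos: [0.5, -0.0674, 0.0888]
eef_rot: [0.966, 0.257, 0.006, 0.003]
ft_force: [5.4, -10.5, 6.8]
width: 0.001
gripper_force: 6.1
```

```bash
cat >> h.py <<'E'
def est():
    from bench import arm
    s=arm.sense();x=s['tcp_pos']-foot;u,l=x@up,x@left;r=np.hypot(u,l);F=s['ft_force']
    print('u,l,n',round(u,4),round(l,4),round(x@n,4),'F up,left,n',(F@up).round(1),(F@left).round(1),(F@n).round(1),'Mz',np.dot(np.cross(x,F),n).round(3))
    for o in(.014,.016,.018,.020):
        g=np.arange(-80,40,.5);v=-(np.sin(np.radians(g))*u+np.cos(np.radians(g))*l)-o;k=np.flatnonzero(np.diff(np.sign(v)));print(o,g[k])
E
python3 -c "
from h import *
est()"
```

```text
u,l,n -0.0102 -0.0261 0.0218 F up,left,n 8.2 -10.5 2.5 Mz 0.322
0.014 [-39.]
0.016 [-34.]
0.018 [-29.]
0.02 [-23.5]
```

>>> apply_moves(
  motion=[
    [1, -0.02, -0.05, 0.03, 0, 0, 0],
    [1, -0.02, -0.05, 0.03, 0, 0, 0],
    [1, -0.02, -0.05, 0.03, 0, 0, 0],
    [1, 0, 0, 0, 0, 0, 0],
    [1, 0, 0, 0, 0, 0, 0],
    [1, 0, 0, 0, 0, 0, 0],
    [1, 0, 0, 0, 0, 0, 0],
    [1, 0, 0, 0, 0, 0, 0],
  ],
)

```text
clock: 23.8
tcp_pos: [0.4936, -0.0661, 0.0846]
eef_rot: [0.967, 0.256, 0.004, 0.004]
ft_force: [4.7, -17.8, 2.9]
width: 0.001
gripper_force: 7.9
```

```bash
python3 -c "
from h import *
est();d(fing(-6,-.02,.0175))"
```

```text
u,l,n -0.0179 -0.0249 0.0221 F up,left,n 5.4 -17.8 -0.3 Mz 0.453
0.014 [-27.5]
0.016 [-23.]
0.018 [-18.5]
0.02 [-13.5]
clk 23.8 tcp [ 0.4936 -0.0661  0.0846] shift units [ 0.051 -0.125 -0.018] q7 [-0.02  0.65  0.14  2.08 -0.21  0.42 -0.78] F [  4.7 -17.8   2.9]
```

Force has risen above what a detent needs. The upright finger leans towards the knob axis, so it has little leverage. I'll slide the finger down-slope to get a longer lever.

>>> apply_moves(
  motion=[
    [1, -0.04, 0.1, 0, 0, 0, 0],
    [1, -0.08, 0.0, 0.05, 0, 0, 0],
    [1, -0.08, -0.05, 0.07, 0, 0, 0],
    [1, -0.09, -0.05, 0.07, 0, 0, 0],
    [1, 0, 0, 0, 0, 0, 0],
    [1, 0, 0, 0, 0, 0, 0],
    [1, 0, 0, 0, 0, 0, 0],
    [1, 0, 0, 0, 0, 0, 0],
  ],
)

```text
clock: 24.6
tcp_pos: [0.4794, -0.064, 0.0757]
eef_rot: [0.966, 0.259, 0.001, -0.001]
ft_force: [-3.1, -1.6, -0.1]
width: 0.004
gripper_force: 1.0
```

```bash
python3 - <<'E'
from h import *
est();R=V(30);d(fing(-24,-.034,.0165),R);prev=fing(-24,-.034,.0165)
for p in(-12,0,12):
    t=fing(p,-.034,.0165);print(p,(R.inv().apply(t-prev)/.04).round(3));prev=t
E
```

```text
u,l,n -0.0346 -0.0227 0.0229 F up,left,n -2.6 -1.6 1.7 Mz -0.003
0.014 [-13.5]
0.016 [-10.5]
0.018 [-7.5]
0.02 [-4.5]
clk 24.6 tcp [ 0.4794 -0.064   0.0757] shift units [ 0.104  0.239 -0.149] q7 [-0.01  0.66  0.12  2.11 -0.21  0.39 -0.76] F [-3.1 -1.6 -0.1]
turn units [-0.026 -0.023  0.011]
-12 [-0.027 -0.179  0.079]
0 [ 0.009 -0.188  0.06 ]
12 [ 0.044 -0.189  0.039]
```

>>> apply_moves(
  motion=[
    [1, 0.005, -0.05, 0.015, 0, 0, 0],
    [1, 0.005, -0.05, 0.015, 0, 0, 0],
    [1, 0.005, -0.05, 0.015, 0, 0, 0],
    [1, 0.005, -0.05, 0.015, 0, 0, 0],
    [1, 0.005, -0.04, 0.01, 0, 0, 0],
    [1, 0, 0, 0, 0, 0, 0],
    [1, 0, 0, 0, 0, 0, 0],
    [1, 0, 0, 0, 0, 0, 0],
  ],
)

```text
clock: 25.4
tcp_pos: [0.4761, -0.0555, 0.0731]
eef_rot: [0.966, 0.259, 0.001, -0.001]
ft_force: [-1.0, -3.3, 1.2]
width: 0.001
gripper_force: 1.1
```

```bash
python3 - <<'E'
from h import *
est()
E
```

```text
u,l,n -0.0387 -0.0141 0.0226 F up,left,n -0.1 -3.3 1.6 Mz 0.126
0.014 [-0.5]
0.016 [2.5]
0.018 [5.5]
0.02 [9.]
```

>>> apply_moves(
  motion=[
    [1, -0.12, 0.2, 0, 0, 0, 0],
    [1, -0.12, 0.2, 0, 0, 0, 0],
    [1, 0, 0, -0.6, 0, 0, 0],
    [1, 0, 0, -0.8, 0, 0, 0],
    [1, 0, 0, -0.8, 0, 0, 0],
    [1, 0, 0, -0.8, 0, 0, 0],
    [1, 0.2, -0.3, -0.6, 0, 0, 0],
    [1, 0.4, -0.7, -0.2, 0, 0, 0],
  ],
)

```text
clock: 26.2
tcp_pos: [0.4779, -0.0309, 0.2279]
eef_rot: [0.967, 0.256, 0.004, 0.0]
ft_force: [1.1, 0.7, -0.4]
width: 0.0
gripper_force: 0.0
```

>>> apply_moves(
  motion=[
    [1, 0.5, -0.86, 0, 0, 0, 0],
    [1, 0.5, -0.86, 0, 0, 0, 0],
    [1, 0.5, -0.86, 0, 0, 0, 0],
    [1, 0.5, -0.86, 0, 0, 0, 0],
    [1, 0.5, -0.86, 0, 0, 0, 0],
    [1, 0.4, -0.7, 0, 0, 0, 0],
    [1, 0.2, -0.4, 0, 0, 0, 0],
    [1, 0, 0, 0, 0, 0, 0],
  ],
)

```text
clock: 27.0
tcp_pos: [0.4749, 0.224, 0.2256]
eef_rot: [0.965, 0.261, 0.001, -0.002]
ft_force: [-0.9, 0.1, -0.1]
width: -0.006
gripper_force: 0.0
```

```bash
python3 - <<'E'
from h import *
from bench import get_image
t=get_image('top')['image'];s=get_image('scene')['image']
cv2.imwrite('pics/ftop.png',t);cv2.imwrite('pics/fscene.png',s)
z=lambda i,x,y,w,h,f:cv2.resize(i[y:y+h,x:x+w],None,fx=f,fy=f,interpolation=cv2.INTER_CUBIC)
cv2.imwrite('pics/k3.png',np.hstack([z(t,268,155,100,100,4),z(s,175,165,100,100,4)]))
E
```

```text
(no output)
```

View pics/k3.png

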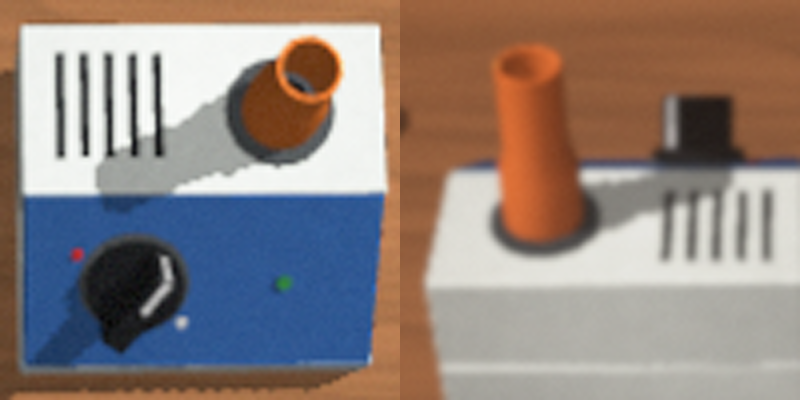

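The nozzle is home. The knob's white end, though, points about 34° right of up-slope, which is click 4, one too far. I'll build a numeric angle detector from the stripe model, check it on the first picture, and test whether the off stop really was reached (k2 crop).

```bash
cat >> h.py <<'E'
def pts(phi):
    p=np.radians(phi);eb=np.cos(p)*up-np.sin(p)*left
    return np.array([foot+.048*n+s*eb for s in np.linspace(.006,.029,10)])
def knob(im,cam='top'):
    g=im.min(axis=2).astype(np.float32);sc=[]
    for phi in range(-72,150,3):
        best=0
        for du in(-1,0,1):
            for dv in(-1,0,1):
                q=(proj(cam,pts(phi))+[du,dv]).astype(np.float32)
                v=cv2.remap(g,q[:,:1],q[:,1:],cv2.INTER_LINEAR);best=max(best,float(v.mean()))
        sc.append((round(best),phi))
    return sorted(sc,reverse=True)[:4]
E
python3 - <<'E'
from h import *
print('start',knob(C['top']['image']),'now',knob(cv2.imread('pics/ftop.png')))
for phi in(-36,-60):
    p=np.radians(phi);eb=np.cos(p)*up-np.sin(p)*left
    q=proj('scene',[foot+.048*n+.03*eb,foot+.012*n+.03*eb,foot+.048*n,foot+.048*n-.03*eb]);print(phi,((q-[230,160])*6+[398,2]).round().tolist())
R=V(30);t=fing(36,.02,.032);d(t+[0,0,.06],R);d(t,R);prev=t
for ph,o in((36,.026),(24,.024),(12,.0225),(0,.0215),(-12,.021),(-24,.02),(-36,.019),(-48,.018),(-60,.016)):
    t=fing(ph,.02,o);print(ph,(R.inv().apply(t-prev)/.04).round(3));prev=t
E
```

```text
start [(168, 9), (167, 12), (164, 6), (163, 18)] now [(166, 36), (165, 33), (163, 30), (162, 39)]
-36 [[555.0, 174.0], [556.0, 252.0], [520.0, 173.0], [486.0, 172.0]]
-60 [[574.0, 174.0], [574.0, 251.0], [520.0, 173.0], [467.0, 173.0]]
clk 27.1 tcp [0.4754 0.22   0.2256] shift units [-3.086  6.847  1.776] q7 [-0.62  0.46  0.2   1.88 -0.12  0.81 -1.41] F [ 0.5  0.  -0.8]
turn units [-0.009 -0.022  0.003]
clk 27.1 tcp [0.4754 0.22   0.2256] shift units [-3.089  6.849  3.276] q7 [-0.62  0.46  0.2   1.88 -0.12  0.81 -1.41] F [ 0.5  0.  -0.8]
turn units [-0.009 -0.022  0.003]
36 [ 0.123 -0.07  -0.051]
24 [ 0.169  0.018 -0.109]
12 [ 0.162 -0.02  -0.091]
0 [ 0.149 -0.05  -0.073]
-12 [ 0.133 -0.071 -0.056]
-24 [ 0.121 -0.111 -0.036]
-36 [ 0.097 -0.132 -0.014]
-48 [ 0.069 -0.146  0.008]
-60 [ 0.029 -0.171  0.042]
```

The detector reads 9–12° at the start (click 3) and 36° now (click 4). The k2 silhouette matches −60°, so the off stop was reached. I'll redo it properly: back to the off stop, then exactly three clicks.

```bash
python3 - <<'E'
from h import *
R=V(30);t=fing(36,.012,.045);print(t.round(3));d(t,R);prev=t
for ph,s,o in((36,.012,.03),(24,.014,.027),(12,.016,.0245),(0,.018,.0235),(-12,.019,.022),(-24,.02,.02),(-36,.02,.019),(-48,.02,.018),(-60,.0215,.016),(-60,.0215,.002)):
    t=fing(ph,s,o);print(ph,(R.inv().apply(t-prev)/.04).round(3));prev=t
E
```

```text
[ 0.494 -0.085  0.086]
clk 27.1 tcp [0.4754 0.22   0.2256] shift units [-3.412  6.832  3.478] q7 [-0.62  0.46  0.2   1.88 -0.12  0.81 -1.41] F [ 0.5  0.  -0.8]
turn units [-0.009 -0.022  0.003]
36 [ 0.307 -0.174 -0.126]
24 [ 0.185  0.078 -0.14 ]
12 [ 0.194  0.022 -0.125]
0 [ 0.179 -0.007 -0.107]
-12 [ 0.165 -0.077 -0.074]
-24 [ 0.15  -0.129 -0.047]
-36 [ 0.097 -0.132 -0.014]
-48 [ 0.069 -0.146  0.008]
-60 [ 0.058 -0.191  0.031]
-60 [-0.129 -0.275  0.174]
```

>>> apply_moves(
  motion=[
    [1, -0.2, 0.45, 0, 0, 0, 0],
    [1, -0.4, 0.9, 0, 0, 0, 0],
    [1, -0.44, 1, 0, 0, 0, 0],
    [1, -0.44, 1, 0, 0, 0, 0],
    [1, -0.44, 1, 0, 0, 0, 0],
    [1, -0.44, 1, 0.2, 0, 0, 0],
    [1, -0.44, 1, 0.4, 0, 0, 0],
    [1, -0.4, 0.6, 0.5, 0, 0, 0],
  ],
)

```text
clock: 27.9
tcp_pos: [0.504, -0.0898, 0.1816]
eef_rot: [0.967, 0.256, 0.002, 0.001]
ft_force: [-0.7, -0.3, -0.5]
width: -0.0
gripper_force: 0.0
```

```bash
python3 - <<'E'
from h import *
d(fing(36,.012,.045),V(30))
E
```

```text
clk 27.9 tcp [ 0.504  -0.0898  0.1816] shift units [-0.162 -0.238  2.387] q7 [-0.01  0.51  0.2   1.96 -0.15  0.68 -0.78] F [-0.7 -0.3 -0.5]
turn units [ 0.028 -0.047 -0.067]
```

>>> apply_moves(
  motion=[
    [1, -0.1, -0.06, 0.5, 0, 0, 0],
    [1, -0.1, -0.06, 0.7, 0, 0, 0],
    [1, 0, 0, 0.7, 0, 0, 0],
    [1, 0, 0, 0.35, 0, 0, 0],
    [1, 0, 0, 0.13, 0, 0, 0],
    [1, 0.1, -0.06, -0.04, 0, 0, 0],
    [1, 0.1, -0.06, -0.04, 0, 0, 0],
    [1, 0.1, -0.06, -0.04, 0, 0, 0],
  ],
)

```text
clock: 28.7
tcp_pos: [0.5016, -0.0729, 0.0917]
eef_rot: [0.966, 0.258, 0.001, 0.0]
ft_force: [-0.1, -6.9, -1.6]
width: -0.004
gripper_force: 3.1
```

>>> apply_moves(
  motion=[
    [1, 0.09, 0.04, -0.07, 0, 0, 0],
    [1, 0.09, 0.04, -0.07, 0, 0, 0],
    [1, 0.1, 0.01, -0.06, 0, 0, 0],
    [1, 0.1, 0.01, -0.06, 0, 0, 0],
    [1, 0.09, 0, -0.05, 0, 0, 0],
    [1, 0.09, 0, -0.05, 0, 0, 0],
    [1, 0.08, -0.04, -0.04, 0, 0, 0],
    [1, 0.08, -0.04, -0.04, 0, 0, 0],
  ],
)

```text
clock: 29.5
tcp_pos: [0.5268, -0.0589, 0.1085]
eef_rot: [0.966, 0.259, 0.001, 0.0]
ft_force: [-0.6, -5.2, -1.8]
width: -0.003
gripper_force: 2.6
```

```bash
python3 - <<'E'
from h import *
d(fing(-12,.019,.022),V(30));est()
E
```

```text
clk 29.5 tcp [ 0.5268 -0.0589  0.1085] shift units [-0.002 -0.008 -0.009] q7 [-0.05  0.64  0.17  1.97 -0.2   0.54 -0.8 ] F [-0.6 -5.2 -1.8]
turn units [ 0.009 -0.021 -0.003]
u,l,n 0.0231 -0.0178 0.0226 F up,left,n -1.5 -5.2 -1.1 Mz -0.147
0.014 [8.5]
0.016 [4.]
0.018 [-1.]
0.02 [-6.]
```

Good, on path. Continuing to the stop.

>>> apply_moves(
  motion=[
    [1, 0.08, -0.07, -0.02, 0, 0, 0],
    [1, 0.07, -0.06, -0.02, 0, 0, 0],
    [1, 0.05, -0.07, -0.01, 0, 0, 0],
    [1, 0.05, -0.07, 0, 0, 0, 0],
    [1, 0.035, -0.07, 0, 0, 0, 0],
    [1, 0.035, -0.08, 0.01, 0, 0, 0],
    [1, 0.03, -0.1, 0.015, 0, 0, 0],
    [1, 0.03, -0.09, 0.015, 0, 0, 0],
  ],
)

```text
clock: 30.3
tcp_pos: [0.5292, -0.0294, 0.1093]
eef_rot: [0.966, 0.259, 0.003, 0.0]
ft_force: [2.4, -8.3, 2.5]
width: 0.001
gripper_force: 4.0
```

>>> apply_moves(
  motion=[
    [1, -0.02, -0.05, 0.03, 0, 0, 0],
    [1, -0.02, -0.05, 0.03, 0, 0, 0],
    [1, -0.02, -0.05, 0.03, 0, 0, 0],
    [1, -0.02, -0.05, 0.03, 0, 0, 0],
    [1, -0.02, -0.05, 0.02, 0, 0, 0],
    [1, -0.02, -0.03, 0.01, 0, 0, 0],
    [1, 0, 0, 0, 0, 0, 0],
    [1, 0, 0, 0, 0, 0, 0],
  ],
)

```text
clock: 31.1
tcp_pos: [0.5297, -0.028, 0.108]
eef_rot: [0.966, 0.257, 0.012, 0.006]
ft_force: [11.4, -14.8, 20.1]
width: -0.001
gripper_force: 12.8
```

```bash
python3 - <<'E'
from h import *
from bench import get_image
d(fing(-60,.0215,.016),V(30));est()
g=get_image('scene')['image']
g=cv2.cvtColor(g,cv2.COLOR_BGR2GRAY).astype(int)
p=proj('scene',[foot+.03*n])[0];r=int(p[1]);print(r,'cols 232-270',g[r,232:270].tolist(),g[r-3,232:270].tolist())
E
```

```text
clk 31.1 tcp [ 0.5297 -0.028   0.108 ] shift units [-0.075  0.029 -0.045] q7 [-0.12  0.64  0.18  1.99 -0.21  0.5  -0.85] F [ 11.4 -14.8  20.1]
turn units [ 0.212 -0.238 -0.042]
u,l,n 0.0253 0.0131 0.0204 F up,left,n 20.8 -14.8 10.0 Mz -0.648
0.014 [-57.]
0.016 [-62.]
0.018 [-67.]
0.02 [-72.]
194 cols 232-270 [98, 99, 99, 102, 99, 99, 92, 75, 50, 40, 35, 39, 38, 38, 39, 38, 39, 38, 40, 42, 52, 76, 89, 81, 73, 73, 68, 67, 81, 97, 103, 103, 102, 103, 104, 103, 104, 104] [100, 100, 102, 100, 100, 99, 88, 66, 48, 39, 38, 37, 39, 38, 37, 38, 37, 36, 37, 35, 45, 62, 76, 74, 68, 72, 67, 69, 82, 99, 104, 103, 105, 104, 104, 102, 106, 104]
```

Firmly on the off stop again. Backing off and sliding to the dark half.

>>> apply_moves(
  motion=[
    [1, 0.05, 0.12, -0.06, 0, 0, 0],
    [1, 0.05, 0.13, -0.06, 0, 0, 0],
    [1, 0.05, 0.13, -0.06, 0, 0, 0],
    [1, 0.05, 0.13, -0.06, 0, 0, 0],
    [1, -0.2, 0.12, 0.08, 0, 0, 0],
    [1, -0.2, 0.12, 0.08, 0, 0, 0],
    [1, -0.2, 0.12, 0.08, 0, 0, 0],
    [1, -0.2, 0.12, 0.08, 0, 0, 0],
  ],
)

```text
clock: 31.95
tcp_pos: [0.5157, -0.0683, 0.0989]
eef_rot: [0.966, 0.259, 0.0, -0.001]
ft_force: [0.2, -0.6, 0.8]
width: -0.0
gripper_force: 0.0
```

```bash
python3 - <<'E'
from h import *
R=V(30);d(fing(-60,-.020,.026),R);prev=fing(-60,-.02,.026)
# lever further along dark half: s -.02 -> -.034
for p,s,o in((-60,-.024,.016),(-48,-.028,.016),(-36,-.031,.0165),(-24,-.034,.017),(-18,-.034,.018)):
    t=fing(p,s,o);print(p,t.round(4),(R.inv().apply(t-prev)/.04).round(3));prev=t
E
```

```text
clk 31.95 tcp [ 0.5157 -0.0683  0.0989] shift units [ 0.01   0.097 -0.098] q7 [-0.02  0.65  0.15  2.   -0.2   0.51 -0.77] F [ 0.2 -0.6  0.8]
turn units [-0.026 -0.018  0.001]
-60 [ 0.5092 -0.07    0.0967] [-0.171 -0.141  0.153]
-48 [ 0.5021 -0.0727  0.0917] [-0.189 -0.029  0.125]
-36 [ 0.4951 -0.0728  0.0868] [-0.153 -0.085  0.122]
-24 [ 0.4879 -0.0707  0.0818] [-0.129 -0.137  0.126]
-18 [ 0.4858 -0.069   0.0803] [-0.025 -0.064  0.038]
```

>>> apply_moves(
  motion=[
    [1, -0.09, -0.02, 0.05, 0, 0, 0],
    [1, -0.09, -0.02, 0.05, 0, 0, 0],
    [1, -0.09, -0.02, 0.05, 0, 0, 0],
    [1, -0.08, -0.02, 0.04, 0, 0, 0],
    [1, -0.05, -0.03, 0.04, 0, 0, 0],
    [1, -0.05, -0.03, 0.04, 0, 0, 0],
    [1, -0.05, -0.03, 0.04, 0, 0, 0],
    [1, 0, 0, 0, 0, 0, 0],
  ],
)

```text
clock: 32.75
tcp_pos: [0.4987, -0.0729, 0.0878]
eef_rot: [0.966, 0.259, 0.004, 0.001]
ft_force: [4.6, -3.4, 4.7]
width: -0.002
gripper_force: 3.2
```

```bash
cat >> h.py <<'E'
def ends(phi,m=1):
    p=np.radians(phi);eb=np.cos(p)*up-np.sin(p)*left
    return np.array([foot+h*n+.03*eb for h in np.linspace(.016,.046,10)])
def knob_s(im):
    g=cv2.GaussianBlur(im.min(axis=2),(0,0),.6).astype(np.float32);sc=[]
    for phi in range(-72,60,3):
        q=proj('scene',ends(phi)).astype(np.float32);v=cv2.remap(g,q[:,:1],q[:,1:],cv2.INTER_LINEAR);sc.append((round(float(v.mean())),phi))
    return sorted(sc,reverse=True)[:6],sc
E
python3 - <<'E'
from h import *
from bench import get_image
d(fing(-36,-.031,.0165),V(30));est()
for im in(C['scene']['image'],cv2.imread('pics/fscene.png'),get_image('scene')['image']):
    b,sc=knob_s(im);print(b,[x for x,_ in sc])
E
```

```text
clk 32.75 tcp [ 0.4987 -0.0729  0.0878] shift units [-0.077 -0.046  0.023] q7 [-0.    0.65  0.14  2.05 -0.2   0.44 -0.75] F [ 4.6 -3.4  4.7]
turn units [ 0.036 -0.076 -0.004]
u,l,n -0.0119 -0.0316 0.0217 F up,left,n 6.4 -3.5 1.2 Mz 0.244
0.014 [-45.]
0.016 [-41.5]
0.018 [-37.5]
0.02 [-33.5]
[(137, 18), (136, 21), (133, 15), (121, 24), (113, 12), (105, 27)] [59, 59, 59, 59, 59, 59, 59, 59, 59, 59, 58, 57, 56, 53, 49, 45, 40, 35, 31, 29, 28, 28, 29, 32, 38, 49, 69, 91, 113, 133, 137, 136, 121, 105, 87, 71, 64, 58, 57, 57, 57, 57, 58, 58]
[(130, 48), (129, 45), (125, 42), (121, 51), (119, 39), (113, 54)] [59, 59, 59, 58, 57, 55, 53, 50, 46, 42, 37, 34, 31, 29, 27, 27, 26, 27, 27, 27, 27, 27, 27, 27, 27, 27, 28, 28, 28, 29, 30, 33, 41, 50, 68, 85, 102, 119, 125, 129, 130, 121, 113, 106]
[(91, -27), (89, -30), (87, -24), (82, -33), (78, -21), (74, -36)] [60, 60, 60, 60, 60, 59, 59, 58, 58, 59, 61, 67, 74, 82, 89, 91, 87, 78, 64, 53, 42, 38, 35, 34, 34, 34, 33, 32, 32, 31, 30, 30, 30, 31, 34, 37, 43, 48, 52, 57, 60, 62, 64, 66]
```

The scene detector works, with a bias of about +8°. It now reads −36°, i.e. click 1. Next click.

>>> apply_moves(
  motion=[
    [1, -0.03, -0.035, 0.03, 0, 0, 0],
    [1, -0.03, -0.035, 0.03, 0, 0, 0],
    [1, -0.03, -0.035, 0.03, 0, 0, 0],
    [1, -0.03, -0.035, 0.03, 0, 0, 0],
    [1, 0, 0, 0, 0, 0, 0],
    [1, 0, 0, 0, 0, 0, 0],
    [1, 0, 0, 0, 0, 0, 0],
    [1, 0, 0, 0, 0, 0, 0],
  ],
)

```text
clock: 33.6
tcp_pos: [0.4897, -0.0704, 0.0823]
eef_rot: [0.966, 0.259, 0.002, -0.0]
ft_force: [3.1, -4.5, 2.8]
width: -0.002
gripper_force: 2.7
```

```bash
python3 - <<'E'
from h import *
from bench import get_image
d(fing(-24,-.034,.017),V(30));est();print(knob_s(get_image('scene')['image'])[0])
E
```

```text
clk 33.6 tcp [ 0.4897 -0.0704  0.0823] shift units [-0.043 -0.016  0.013] q7 [-0.01  0.65  0.14  2.08 -0.21  0.42 -0.75] F [ 3.1 -4.5  2.8]
turn units [ 0.007 -0.037 -0.006]
u,l,n -0.0223 -0.0291 0.0224 F up,left,n 4.1 -4.5 0.5 Mz 0.221
0.014 [-30.5]
0.016 [-27.]
0.018 [-23.5]
0.02 [-19.5]
[(126, -6), (121, -3), (115, -9), (110, 0), (101, -12), (89, 3)]
```

>>> apply_moves(
  motion=[
    [1, -0.01, -0.05, 0.025, 0, 0, 0],
    [1, -0.01, -0.05, 0.025, 0, 0, 0],
    [1, 0, -0.05, 0.02, 0, 0, 0],
    [1, 0, 0, 0, 0, 0, 0],
    [1, 0, 0, 0, 0, 0, 0],
    [1, 0, 0, 0, 0, 0, 0],
    [1, 0, 0, 0, 0, 0, 0],
    [1, 0, 0, 0, 0, 0, 0],
  ],
)

```text
clock: 34.45
tcp_pos: [0.4845, -0.0648, 0.0792]
eef_rot: [0.966, 0.259, 0.0, -0.001]
ft_force: [0.1, -4.9, 0.2]
width: 0.002
gripper_force: 2.6
```

```bash
python3 - <<'E'
from h import *
from bench import get_image
est();print(knob_s(get_image('scene')['image'])[0])
E
```

```text
u,l,n -0.0284 -0.0234 0.0228 F up,left,n 0.2 -4.9 0.1 Mz 0.145
0.014 [-17.5]
0.016 [-14.]
0.018 [-10.5]
0.02 [-7.]
[(151, 21), (147, 18), (138, 24), (138, 15), (124, 27), (114, 12)]
```

That matches the reading at the original click 3. Withdrawing and checking.

>>> apply_moves(
  motion=[
    [1, -0.08, 0.14, 0, 0, 0, 0],
    [1, -0.15, 0.25, 0, 0, 0, 0],
    [1, -0.05, 0.1, -0.4, 0, 0, 0],
    [1, 0, 0, -0.8, 0, 0, 0],
    [1, 0, 0, -0.8, 0, 0, 0],
    [1, 0, 0, -0.8, 0, 0, 0],
    [1, 0, 0, -0.7, 0, 0, 0],
    [1, 0.2, -0.35, -0.4, 0, 0, 0],
  ],
)

```text
clock: 35.3
tcp_pos: [0.4857, -0.0734, 0.2377]
eef_rot: [0.966, 0.257, 0.002, -0.0]
ft_force: [-0.0, -0.0, -0.3]
width: -0.005
gripper_force: 0.0
```

>>> apply_moves(
  motion=[
    [1, 0.4, -0.7, 0, 0, 0, 0],
    [1, 0.5, -0.86, 0, 0, 0, 0],
    [1, 0.5, -0.86, 0, 0, 0, 0],
    [1, 0.5, -0.86, 0, 0, 0, 0],
    [1, 0.5, -0.86, 0, 0, 0, 0],
    [1, 0.5, -0.86, 0, 0, 0, 0],
    [1, 0.3, -0.5, 0, 0, 0, 0],
    [1, 0, 0, 0, 0, 0, 0],
  ],
)

```text
clock: 36.1
tcp_pos: [0.485, 0.1878, 0.2356]
eef_rot: [0.965, 0.262, 0.001, -0.002]
ft_force: [0.5, 0.4, 0.5]
width: -0.006
gripper_force: 0.0
```

```bash
python3 - <<'E'
from h import *
from bench import get_image,arm
t=get_image('top')['image'];s=get_image('scene')['image']
print(arm.sense()['tcp_pos'],arm.sense()['clock'],knob(t),knob_s(s)[0][:3])
o=cv2.imread('pics/ftop.png');df=cv2.absdiff(t,o).max(axis=2)
print('nozzle change',df[155:200,320:365].max(),'knob region change',df[200:250,280:330].max())
dd=cv2.absdiff(t,C['top']['image']).max(axis=2)
for nm,(x,y) in dict(green=(190,193),amber=(190,256),spool=(417,275),pliers=(195,300),box=(234,134)).items(): print(nm,(dd[y-15:y+15,x-15:x+15]>40).mean().round(3))
E
```

```text
[0.48552771 0.18298365 0.23575866] 36.2 [(166, 12), (166, 9), (163, 6), (162, 18)] [(141, 21), (140, 18), (136, 15)]
nozzle change 16 knob region change 180
green 0.898
amber 0.833
spool 0.0
pliers 0.913
box 0.0
```

```bash
python3 -c "
from bench import arm
print(arm.finish_job())"
```

```text
the job is handed in; nothing more can be done
None
```

The nozzle is fully home on the spigot and the knob is at click 3, handed in at about 36 s. My first turn overshot to click 4, so I went back to the off stop and counted three clicks again. The spool and ring box haven't moved; the arm hid the jars and pliers from my last check, but it stayed well above them.

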